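# Load the seed mounts under the microscope

## Task

Take all the seed mounts out of the dry store and load them under the microscope: pull up the red plunger knob to free the clear cover and slide the cover right back until the pin drops into its open hole, draw the carrier back along its track and put each mount flat in a pocket of its own, then slide the loaded carrier fully home against the orange stop under the lens. Shut the dry store again with the pin locked in its closed hole, and do not hit the microscope's optics or disturb the other things on the bench.

Things in the scene. Friction and masses are not known exactly. Their poses are not given: they have to be found in the camera images.
- store: white dry store, fixed, 70 mm high without its cover. Origin on the bench under the centre of its open-topped chamber; +x = the way the cover slides open, z up. Outside x = -75 to 215, y = -115 to 115 mm. Chamber inside 124 (x) by 180 (y) mm, floor 46 mm above the bench, 24 mm below the rim; beyond x = 62 mm it is a closed flat-topped housing over which the cover slides
- cover (a joint): clear sliding cover, grey frame, 142 x 226 x 6 mm, its top 76 mm above the bench: 0 = shut, 0.130 m = fully open along the store's +x; about 2 N of friction, stays where left. With the pin in either hole (at 0 and at 0.130) it cannot move more than about 1.5 mm. Open, its near edge is at store x = 58 mm, clear of the mounts
- plunger (a joint): lift of the spring index plunger carried by the cover: 0 = pin down in a hole, 0.010 m = pulled right up. The pin is free of its hole above 0.008 m; the spring pulls down with 4 N at 0 and 9 N at the top. Let go between the holes, the pin rides on the rail (about 0.0075 m) and snaps down by itself at the next hole
- plunger_knob (a point): centre of the plunger's red knob, 24 mm across, 20 mm tall; moves with cover and plunger. With the pin down it is 24 mm above the cover's top (knob's underside 14 mm above it, over an 18 mm wide sleeve 12 mm tall). It sits over the rail at store x = -55 mm (cover shut), y = 102 mm
- microscope: digital microscope, fixed. Origin on the bench on the optical axis; +x to its column (front face x = 122 mm), z up. Base 20 mm high, x = -110 to 190, y = -110 to 110 mm. On it an aluminium track along x from -290 to 105 mm, 100 mm wide, top 30 mm above the bench, with a guide rail each side (8 mm high, 67 mm apart inside) and an orange end stop, its face at x = 95 mm
- optics: the microscope's head: ring light 72 mm across with its underside 62 mm above the bench, white zoom barrel 68 mm across and camera above it to 330 mm; same origin and axes as the microscope. An arm 60 mm wide joins it to the column at 165 to 235 mm height. Fragile
- carrier: dark carrier lying loose in the track, plate 190 (x) x 62 (y) x 10 mm, 0.14 kg; origin at the centre of the underside; axes as the microscope's. Home, its origin is at microscope x = 0; it starts 30 to 150 mm short of that. Drawn back to x = -180 mm all pockets are clear of the optics and it still lies wholly on the track. A 28 mm wide tongue, top 8.5 mm above the underside, at its -x end
- carrier_knob (a point): point on the axis of the carrier's blue upright push knob (16 mm across, from 9.5 to 34.5 mm above the carrier's underside), 130 mm behind the carrier's centre (-x) on the tongue and 30 mm above the underside
- pocket1 (a point): centre of the floor of a round pocket of the carrier, 40 mm across and 5 mm deep, at carrier x = -69 mm; floor 5 mm above the carrier's underside; pale floor
- pocket2 (a point): centre of the floor of a round pocket of the carrier, 40 mm across and 5 mm deep, at carrier x = -23 mm; floor 5 mm above the carrier's underside; pale floor
- pocket3 (a point): centre of the floor of a round pocket of the carrier, 40 mm across and 5 mm deep, at carrier x = 23 mm; floor 5 mm above the carrier's underside; pale floor
- pocket4 (a point): centre of the floor of a round pocket of the carrier, 40 mm across and 5 mm deep, at carrier x = 69 mm; floor 5 mm above the carrier's underside; pale floor
- mount1: seed mount: clear resin disc with amber seeds cast in, 36 mm across, 16 mm tall, 22 g; origin at its centre (8 mm above its underside), z along its axis; either face may be up. Starts lying flat on the chamber floor. Three or all four of the mounts are present at a start; one may be absent
- mount2: seed mount: clear resin disc with brown seeds cast in, 36 mm across, 16 mm tall, 22 g; origin at its centre (8 mm above its underside), z along its axis; either face may be up. Starts lying flat on the chamber floor. Three or all four of the mounts are present at a start; one may be absent
- mount3: seed mount: clear resin disc with straw-coloured seeds cast in, 36 mm across, 16 mm tall, 22 g; origin at its centre (8 mm above its underside), z along its axis; either face may be up. Starts lying flat on the chamber floor. Three or all four of the mounts are present at a start; one may be absent
- mount4: seed mount: clear resin disc with olive seeds cast in, 36 mm across, 16 mm tall, 22 g; origin at its centre (8 mm above its underside), z along its axis; either face may be up. Starts lying flat on the chamber floor. Three or all four of the mounts are present at a start; one may be absent
- slide_carton: bystander: white and green carton 90 x 58 x 28 mm; leave it alone. Origin under its centre
- wash_bottle: bystander: wash bottle 60 mm across, 195 mm tall with its spout; leave it alone. Origin under its centre
- petri_dish: bystander: covered dish 90 mm across, 16 mm tall, green inside; leave it alone. Origin under its centre
- lens_pot: bystander: black round pot 48 mm across, 45 mm tall; leave it alone. Origin under its centre
- seed_box: bystander: clear square box of seeds 62 x 62 x 20 mm; leave it alone. Origin under its centre
- forceps: bystander: steel forceps 120 mm long, 8 mm high, lying along their x; leave them alone. Origin under their centre
- timer: bystander: white bench timer 64 x 64 x 22 mm; leave it alone. Origin under its centre

How it is judged (in metres and radians):
On the way, in this order (a step that is already met when the one before it is completed fails the run):
1. the cover is slid fully open and the plunger's pin has dropped into the open hole (value of joint cover above 0.126 m and value of joint plunger below 0.002 m), for 0.2 s.
2. every mount present lies flat in a pocket of the carrier (((horizontal distance between mount1 and pocket1 below 0.005 m and z of mount1 in the frame of carrier between 0.01 and 0.0155 m) or (horizontal distance between mount1 and pocket2 below 0.005 m and z of mount1 in the frame of carrier between 0.01 and 0.0155 m) or (horizontal distance between mount1 and pocket3 below 0.005 m and z of mount1 in the frame of carrier between 0.01 and 0.0155 m) or (horizontal distance between mount1 and pocket4 below 0.005 m and z of mount1 in the frame of carrier between 0.01 and 0.0155 m)) and ((horizontal distance between mount2 and pocket1 below 0.005 m and z of mount2 in the frame of carrier between 0.01 and 0.0155 m) or (horizontal distance between mount2 and pocket2 below 0.005 m and z of mount2 in the frame of carrier between 0.01 and 0.0155 m) or (horizontal distance between mount2 and pocket3 below 0.005 m and z of mount2 in the frame of carrier between 0.01 and 0.0155 m) or (horizontal distance between mount2 and pocket4 below 0.005 m and z of mount2 in the frame of carrier between 0.01 and 0.0155 m)) and ((horizontal distance between mount3 and pocket1 below 0.005 m and z of mount3 in the frame of carrier between 0.01 and 0.0155 m) or (horizontal distance between mount3 and pocket2 below 0.005 m and z of mount3 in the frame of carrier between 0.01 and 0.0155 m) or (horizontal distance between mount3 and pocket3 below 0.005 m and z of mount3 in the frame of carrier between 0.01 and 0.0155 m) or (horizontal distance between mount3 and pocket4 below 0.005 m and z of mount3 in the frame of carrier between 0.01 and 0.0155 m)) and ((horizontal distance between mount4 and pocket1 below 0.005 m and z of mount4 in the frame of carrier between 0.01 and 0.0155 m) or (horizontal distance between mount4 and pocket2 below 0.005 m and z of mount4 in the frame of carrier between 0.01 and 0.0155 m) or (horizontal distance between mount4 and pocket3 below 0.005 m and z of mount4 in the frame of carrier between 0.01 and 0.0155 m) or (horizontal distance between mount4 and pocket4 below 0.005 m and z of mount4 in the frame of carrier between 0.01 and 0.0155 m))), for 0.3 s.
3. the loaded carrier is home against the stop under the lens (all of step 2 and x of carrier in the frame of microscope above -0.005 m), for 0.3 s.
At the end, for the whole second after the job is handed in: every mount present lies flat in a pocket of its own (within 5 mm of its centre, within 2.5 mm of full depth), the carrier rests within 5 mm of home against the stop, the cover is shut within 4 mm and the plunger's pin is down in the closed hole within 2 mm (all of step 3 and value of joint cover below 0.004 m and value of joint plunger below 0.002 m and linear speed of carrier below 0.01 m/s); the robot touches nothing.
It fails at once if the robot strikes the microscope's optics (more than 8 N) (contact force between optics and the arm above 8 N or contact force between optics and the fingers above 8 N).
It fails at once if a bystander is moved more than 30 mm (distance of any of slide_carton, wash_bottle, petri_dish, lens_pot, seed_box, forceps, timer from where it was at the start of the episode above 0.03 m).
Of mount1, mount2, mount3, mount4 only 3 to 4 are there at a start; the rules pass over those that are not, and their reading is None.
At some moment in a run one of mount1, mount2, mount3, mount4 may be knocked a few centimetres aside while the robot is not near it.
Once in a run the grip may slacken for a moment while it holds something.
It also fails if it takes over 208 s, if anything falls off the work surface, if the arm or the gripper's body presses on something with over 40 N, if the wrist force passes 120 N, or if a joint passes its speed limit or range.

## Robot

A 6-joint arm with a two-finger parallel gripper is mounted at the origin on the work surface. World frame = base frame: x ahead of the robot, y to its left, z up, the work surface at z = 0. Lengths are in m, angles in degrees, forces in N, time in s.
With the tool pointing down it reaches from about 0.4 to 0.825 m from the base axis. Payload 7 kg.
Tool frame: the origin (TCP) lies on the centre line of the jaws, within the pads' length; the fingertips stand 11 mm ahead of it and the grasp point (between the pads) lies 8 mm behind it; z points along the fingers, y is the line along which they close (so a half turn about z gives the same grasp; the last joint's range is limited). The gripper opens to 88 mm and grips with 3 to 60 N. Pads are 19 mm wide; open, the fingers measure 130 mm over their backs; the gripper's body (78 mm by 193 mm) begins 47 mm behind the grasp point.
Start: joints at [-55.514, 20.546, 0.682, 0, -70.136, -16.507], TCP at [0.208, -0.642, 0.238] pointing down, gripper open.
Joint ranges: [-176.03, 176.03], [-82.01, 121.73], [-58.28, 71.71], [-173.87, 95.51], [-174.79, -0.11], [-173.66, 173.66]. Speed limits (degrees/s): [136.94, 136.94, 172.46, 180, 180, 180].

## Interface

Orientations are given as [roll, pitch, yaw] about the fixed x, y, z axes, in that order (R = Rz(yaw) Ry(pitch) Rx(roll)).
In Python, from plant import r, capture, camera_model, job gives the robot as it stands.
- The arm moves only by the tool drive_tool, never from a script. Its argument "increments" is a list that holds one entry, the list of rows, each a list of 5 numbers: the gripper's target within -1 to 1 (fully open at 1, half-way at 0, shut at -1), then the shift along the tool's x, y, z scaled (see below), then the turn about the tool's z scaled (see below). In form: [[[gripper, tx, ty, tz, roll], ...]]. A call has 1 to 5 rows; each row is the pose to reach, as a shift and turn from the pose commanded when the call began, along the tool's axes at that moment, turning the shorter way round; what a row does not reach only later rows make up. The controller multiplies each number of a shift by 120 mm and each number of a turn by 360 degrees. A row lasts 1/8 s, in which the tool goes at most 62.5 mm and 10.7 degrees, less where a joint would pass 70% of its speed; a pose out of reach is approached as far as the arm can. A call with a number of a shift or a turn outside -1 to 1 is refused whole. A call with a gripper value outside its range is refused whole. The fingers move at their own pace and stop on an object; "squeeze" is the grip in N (left out, the last holds). Time passes only in rows, so rows that repeat a pose let the fingers close. It gives the time, the measured TCP pose, the force, the opening and the grip force at its end, in the units of the state.
- r.get_state(): the state, without advancing time (a new reading comes with each control period).
- capture(name): name is "side" or "top" or "wrist"; returns the picture (420x560x3 uint8, red, green, blue); there is no depth.
- camera_model(name): a dict with "camera_matrix" (3x3 intrinsics, pixels), "rvec" (rotation vector, rad) and "tvec" (3), from world to camera coordinates, as OpenCV has them. Camera axes: x right, y down, z forward; pixel columns grow to the right and rows downward; lengths in m; the calibration is good to about 2 mm. The wrist camera is an equidistant fisheye: a pixel r from the principal point sees the ray r / f radians off the axis. A picture is of the moment at which its call begins: read the wrist's pose just before it. camera_model takes no time and is no camera call; for the wrist camera it gives the pose at the moment of the call.
- job.close_job(): hands the job in; it is judged then, once.
The state is a dict: "time_s": time; "joints": joint angles; "qd": joint speeds; "joint_torque": joint torques, N m; "tcp_pos": TCP position; "eef_rot": TCP orientation; "contact_force": force on the tool from outside, world axes, zero at the start; "moment": the same for the moment, N m; "gripper_width": finger opening in m; "gripper_force": force on a finger pad.
Only numpy, scipy, OpenCV 4.12 (cv2) and the standard library are available. Lean on these libraries where they do the work, as an engineer would, in place of code of your own. Each camera call takes 0.05 s, during which the arm holds its last target. There are 200 camera calls.

## Working session

There is one attempt and no reset: what is moved stays moved. The work goes in short steps, Python scripts to look and compute and a tool call to move; the robot and the scene stay as the last step left them, time stands still between calls to the robot, and variables do not carry over. Pictures are saved under pics/ and viewed, at most 14 in all, crops included, and the job is handed in when it is done.

Besides the shell and the picture viewer there is one more tool, called after "Call:" as name(argument=value, ...) on one line, values as JSON. drive_tool: Moves the arm, as the interface text tells. Its arguments: {"type":"object","properties":{"increments":{"type":"array"},"squeeze":{"type":"number"}},"required":["increments"]}

```bash
ls; mkdir -p pics
cat > h.py <<'E'
import numpy as np, cv2
from plant import r, capture, camera_model, job
from scipy.spatial.transform import Rotation as R
def snap(n,f):
    m=camera_model(n); im=capture(n); cv2.imwrite('pics/'+f,im[:,:,::-1]); np.savez('pics/'+f+'.npz',im=im,**{k:np.array(m[k]) for k in('camera_matrix','rvec','tvec')}); return im
def load(f):
    return np.load('pics/'+f+'.npz')
def ray(m,px,fish=False):
    K=m['camera_matrix'];Rm=cv2.Rodrigues(np.array(m['rvec'],float))[0];t=np.array(m['tvec'],float).ravel()
    x=(px[0]-K[0,2])/K[0,0];y=(px[1]-K[1,2])/K[1,1]
    if fish:
        th=np.hypot(x,y);s=np.sin(th)/max(th,1e-9);d=np.array([x*s,y*s,np.cos(th)])
    else: d=np.array([x,y,1.])
    return -Rm.T@t, Rm.T@d
def at(m,px,z,fish=False):
    c,d=ray(m,px,fish);return c+d*(z-c[2])/d[2]
def proj(m,P,fish=False):
    K=m['camera_matrix'];Rm=cv2.Rodrigues(np.array(m['rvec'],float))[0];t=np.array(m['tvec'],float).ravel()
    p=Rm@np.array(P,float)+t
    if fish:
        rr=np.hypot(p[0],p[1]);th=np.arctan2(rr,p[2]);q=p[:2]/rr*th
    else:q=p[:2]/p[2]
    return np.array([K[0,0]*q[0]+K[0,2],K[1,1]*q[1]+K[1,2]])
E
python3 - <<'E'
from h import *
s=r.get_state();print(s)
for n in('top','side','wrist'):
    snap(n,n+'0.png');m=camera_model(n);print(n,m, ray(m,(280,210))[0])
a=np.vstack([cv2.imread('pics/top0.png')]);cv2.imwrite('pics/top0b.png',cv2.resize(a,(800,600),interpolation=cv2.INTER_CUBIC))
E
```

```text
pics
{'time_s': 0.0, 'joints': array([-5.55142485e+01,  2.05911170e+01,  6.34383932e-01, -2.17731164e-02,
       -7.01347414e+01, -1.65044324e+01]), 'qd': array([ 0.05521326, -0.00798304, -0.00407746,  0.10413441,  0.06636349,
        0.12467223]), 'joint_torque': array([ 1.29330406e-04, -5.82717454e+01,  2.93064559e+01,  6.99774563e+00,
        6.90743953e-03, -1.82547210e-04]), 'tcp_pos': array([ 0.20819357, -0.64160205,  0.23662569]), 'eef_rot': array([ 1.79906479e+02, -6.36488293e-03, -1.62026091e+02]), 'contact_force': array([-0.1531445 , -0.16561097, -0.1035697 ]), 'moment': array([-0.01480496, -0.00685504, -0.00725754]), 'gripper_force': 0.0, 'gripper_width': 0.08767864106064892}
top {'camera_matrix': array([[471.81092701,   0.        , 278.58692932],
       [  0.        , 471.81092701, 212.85319859],
       [  0.        ,   0.        ,   1.        ]]), 'rvec': array([ 2.14413291, -2.20400137,  0.07267533]), 'tvec': array([-0.04476755,  0.56666753,  1.24581265])} [ 0.46369764 -0.07562425  1.28624681]
side {'camera_matrix': array([[500.15041192,   0.        , 288.92552244],
       [  0.        , 500.15041192, 214.47372255],
       [  0.        ,   0.        ,   1.        ]]), 'rvec': array([ 0.98718292,  2.41827137, -1.0703609 ]), 'tvec': array([ 0.44273031, -0.14322557,  1.88167716])} [1.37319786 0.74316924 1.14859034]
wrist {'camera_matrix': array([[325.1922621 ,   0.        , 282.80003872],
       [  0.        , 325.1922621 , 208.54293123],
       [  0.        ,   0.        ,   1.        ]]), 'rvec': array([-1.73312386, -2.38465289, -0.35469743]), 'tvec': array([ 0.67441614, -0.03697339,  0.39108634])} [ 0.13389923 -0.66586061  0.384517  ]
```

View pics/top0b.png

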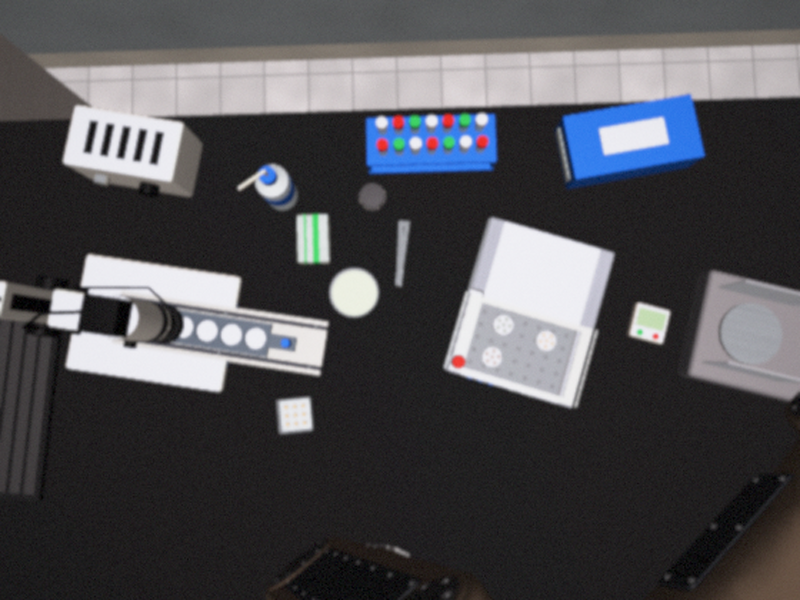

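View pics/side0.png

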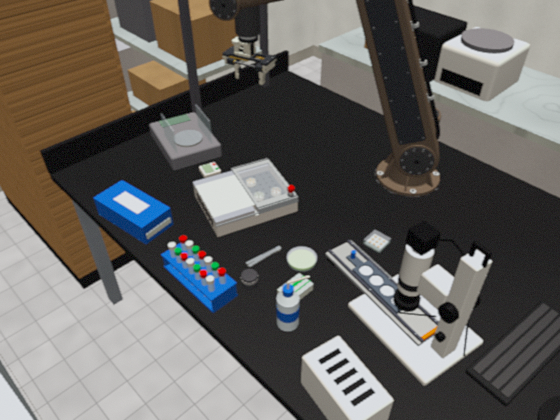

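The top view (800x600 scaling) shows three mounts at about (503,324), (546,341) and (492,357). The red knob is at (458,362), the blue carrier knob at (285,343), and the pockets at (184..256, ~333).

Run:
```python
from h import *
im=cv2.imread('pics/top0.png')
c=cv2.resize(im[145:290,305:440],None,fx=4.1,fy=4.1,interpolation=cv2.INTER_CUBIC)
for i in range(0,135,15): cv2.putText(c,str(305+i),(int(i*4.1),10),0,.35,(0,255,255),1); cv2.line(c,(int(i*4.1),0),(int(i*4.1),599),(0,120,120),1)
for i in range(0,145,15): cv2.putText(c,str(145+i),(0,int(i*4.1)+4),0,.35,(0,255,255),1); cv2.line(c,(0,int(i*4.1)),(599,int(i*4.1)),(0,120,120),1)
cv2.imwrite('pics/c1.png',c)
m=load('top0.png'); hsv=cv2.cvtColor(im,cv2.COLOR_BGR2HSV)
def blobs(mask,x0,y0,x1,y1,mina=8):
    k=np.zeros(mask.shape,np.uint8);k[y0:y1,x0:x1]=mask[y0:y1,x0:x1]
    n,l,s,ce=cv2.connectedComponentsWithStats(k)
    return [(ce[i].round(2),s[i,4]) for i in range(1,n) if s[i,4]>=mina]
H,S,V=hsv[...,0].astype(int),hsv[...,1],hsv[...,2]
red=(((H<8)|(H>172))&(S>120)&(V>80)).astype(np.uint8)
for p,a in blobs(red,300,240,340,270): print('knob',p,a,at(m,p,0.100))
blue=((H>100)&(H<125)&(S>130)&(V>70)).astype(np.uint8)
for p,a in blobs(blue,185,230,215,250,5): print('ck',p,a,at(m,p,0.062))
wh=((V>190)).astype(np.uint8)
for p,a in blobs(wh,125,218,190,250): print('pocket',p,a,at(m,p,0.036))
```

```text
knob [320.57 252.69] 51 [ 0.45605504 -0.16362408  0.1       ]
ck [199.45 239.58] 31 [0.49818233 0.1465669  0.062     ]
pocket [179.5  219.08] 48 [0.5549041  0.20380129 0.036     ]
pocket [130.74 229.12] 81 [0.53174174 0.33428467 0.036     ]
pocket [144.55 231.06] 172 [0.52555571 0.29738857 0.036     ]
pocket [161.6  233.83] 173 [0.51693465 0.25191935 0.036     ]
pocket [178.5  236.46] 176 [0.50871309 0.20693546 0.036     ]
pocket [136.22 247.72] 93 [0.48192921 0.31977052 0.036     ]
pocket [188.55 246.73] 11 [0.48077846 0.18049555 0.036     ]
```

View pics/c1.png

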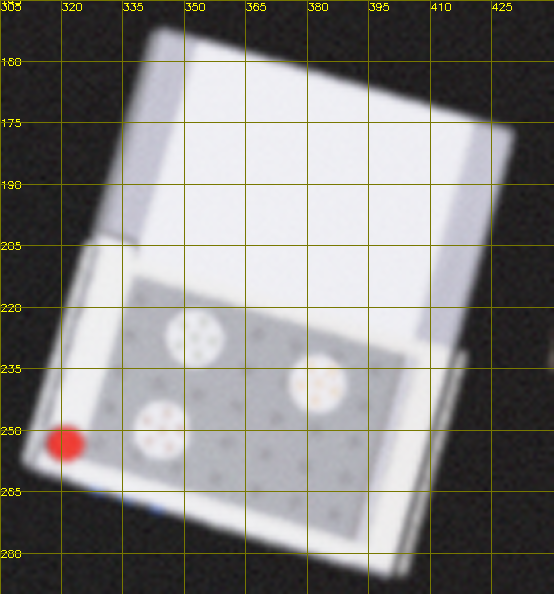

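The crop shows the store with mounts at (352.5,227.5), (382,238.5) and (344.5,249.7). Its far corners are at (344,152.5) and (430,177), and the near ones at (311,259.5) and (403,285).

```bash
cat >> h.py <<'E'
def pose2(x,y,a):
    c,s=np.cos(a),np.sin(a);return lambda p:np.array([x+c*p[0]-s*p[1],y+s*p[0]+c*p[1],p[2]])
E
python3 - <<'E'
from h import *
from scipy.optimize import least_squares
m=load('top0.png')
obs=[((344,152.3),(.215,.115,.07)),((430,177),(.215,-.115,.07)),((320.57,252.69),(-.055,.102,.1)),
((338,212),(.062,.090,.046)),((403,231),(.062,-.090,.046))]
f=lambda v:np.concatenate([proj(m,pose2(*v)(P))-np.array(p) for p,P in obs])
s=least_squares(f,[.5,-.25,-.3]);print('store',s.x,np.degrees(s.x[2]),s.fun.round(1))
T=s.x
c,sn=np.cos(T[2]),np.sin(T[2])
for p in[(352.5,227.5),(382,238.5),(344.5,249.7)]:
    w=at(m,p,.056)[:2];d=w-T[:2];print('mount',w.round(4),'store',(c*d[0]+sn*d[1]).round(4),(-sn*d[0]+c*d[1]).round(4))
# carrier
obs2=[((199.45,239.58),(-.13,0,.062)),((144.55,231.06),(.023,0,.0355)),((161.6,233.83),(-.023,0,.0355)),((178.5,236.46),(-.069,0,.0355))]
f=lambda v:np.concatenate([proj(m,pose2(*v)(P))-np.array(p) for p,P in obs2])
s2=least_squares(f,[.52,.27,1.4]);print('carrier',s2.x,np.degrees(s2.x[2]),s2.fun.round(2))
C=s2.x;u=np.array([np.cos(C[2]),np.sin(C[2])])
for n,p,z,x in[('tracktopend',(227.5,242.9),.03,-.29),('base a',(168,192.5),.02,-.11),('base b',(155.5,273.5),.02,-.11)]:
    w=at(m,p,z)[:2];print(n,w,'micro origin along u rel. carrier',(w-C[:2])@u-x, 'side',(w-C[:2])@[-u[1],u[0]])
print('knob',pose2(*T)((-.055,.102,.1)),'open',pose2(*T)((.075,.102,.1)))
im=cv2.imread('pics/wrist0.png');cv2.imwrite('pics/w0.png',im)
E
```

```text
store [ 0.47527495 -0.2796714  -0.31676373] -18.149224966647864 [ 0.6 -0.2  0.2 -0.1  0.8  0.5 -1.4 -0.4 -0.2  0.1]
mount [ 0.5189 -0.2521] store 0.0328 0.0398
mount [ 0.4882 -0.3274] store 0.0271 -0.0413
mount [ 0.4618 -0.2291] store -0.0285 0.0438
carrier [0.5212363  0.27474978 1.39148649] 79.72630304059969 [-0.1   0.05  0.06  0.09 -0.03 -0.07  0.07 -0.08]
tracktopend [0.48821473 0.0776687 ] micro origin along u rel. carrier 0.09018930160910105 side -0.0026573828602110914
base a [0.62916594 0.2379042 ] micro origin along u rel. carrier 0.09299446679219565 side -0.11277063781820827
base b [0.41196307 0.27323967] micro origin along u rel. carrier 0.08902516248303838 side 0.10725192163460584
knob [ 0.45478356 -0.16561394  0.1       ] open [ 0.57831586 -0.20610802  0.1       ]
```

```bash
cat >> h.py <<'E'
def cur():
    s=r.get_state();p=s['tcp_pos'];return [*p,s['eef_rot'][2]]
def plan(*wps,start=None):
    """wps: (x,y,z,yaw). prints, per call, tx ty tz roll and rows needed"""
    c=np.array(start if start is not None else cur(),float)
    print('from',c.round(4))
    for w in wps:
        w=np.array(w,float);dyaw=(w[3]-c[3]+180)%360-180
        d=w[:3]-c[:3]
        n=1
        while True:
            ok=True;q=c.copy();out=[]
            for i in range(n):
                Rm=R.from_euler('xyz',[180,0,q[3]],degrees=True).as_matrix()
                t=Rm.T@(d/n)/.12; ro=-dyaw/n/360
                rows=max(np.linalg.norm(d/n)/.0625,abs(dyaw/n)/10.7)
                if abs(t).max()>.99 or rows>4.6: ok=False
                out.append((t.round(4),round(ro,4),round(rows,1)));q[:3]+=d/n;q[3]+=dyaw/n
            if ok:break
            n+=1
        for o in out:print([*(float(v) for v in o[0]),float(o[1])],'rows',o[2])
        c=np.array([*w[:3],c[3]+dyaw])
    print()
T=np.array([0.47527,-0.27967,-0.31676]);C0=np.array([0.52124,0.27475,1.39149])
S=pose2(*T)
E
python3 - <<'E'
from h import *
k=S((-.055,.102,.1))
plan((k[0],k[1],.2,-108.15))
E
```

```text
from [   0.2082   -0.6417    0.2369 -162.0277]
[-0.6357, 0.628, 0.0614, -0.0299] rows 1.7
[-0.7419, 0.4981, 0.0614, -0.0299] rows 1.7
[-0.822, 0.3506, 0.0614, -0.0299] rows 1.7
[-0.873, 0.1907, 0.0614, -0.0299] rows 1.7
[-0.8933, 0.0241, 0.0614, -0.0299] rows 1.7
```

Call:
drive_tool(increments=[[[1, -0.6357, 0.628, 0.0614, -0.0299], [1, -0.6357, 0.628, 0.0614, -0.0299], [1, -0.6357, 0.628, 0.0614, -0.0299]]], squeeze=50)

```text
time_s: 0.52
tcp_pos: [0.2587, -0.5445, 0.2304]
eef_rot: [180.0, 0.0, -151.1]
contact_force: [-0.9, -0.9, -0.1]
gripper_width: 0.0879
gripper_force: 0.0
```

Call:
drive_tool(increments=[[[1, -0.742, 0.498, 0.0614, -0.0299], [1, -0.742, 0.498, 0.0614, -0.0299], [1, -0.742, 0.498, 0.0614, -0.0299]]])

```text
time_s: 0.9
tcp_pos: [0.3078, -0.45, 0.223]
eef_rot: [-180.0, 0.0, -140.3]
contact_force: [-0.3, 0.0, 0.4]
gripper_width: 0.0878
gripper_force: 0.0
```

Call:
drive_tool(increments=[[[1, -0.822, 0.351, 0.0614, -0.0299], [1, -0.822, 0.351, 0.0614, -0.0299], [1, -0.822, 0.351, 0.0614, -0.0299]]])

```text
time_s: 1.27
tcp_pos: [0.3572, -0.3553, 0.2156]
eef_rot: [-180.0, 0.0, -129.6]
contact_force: [-0.6, -0.6, -0.4]
gripper_width: 0.0876
gripper_force: 0.0
```

Call:
drive_tool(increments=[[[1, -0.873, 0.191, 0.0614, -0.0299], [1, -0.873, 0.191, 0.0614, -0.0299], [1, -0.873, 0.191, 0.0614, -0.0299]]])

```text
time_s: 1.65
tcp_pos: [0.4067, -0.2605, 0.2081]
eef_rot: [-180.0, -0.0, -118.8]
contact_force: [0.4, 0.1, -0.6]
gripper_width: 0.0878
gripper_force: 0.0
```

Call:
drive_tool(increments=[[[1, -0.893, 0.024, 0.0614, -0.0299], [1, -0.893, 0.024, 0.0614, -0.0299], [1, -0.893, 0.024, 0.0614, -0.0299], [1, -0.893, 0.024, 0.0614, -0.0299]]])

```text
time_s: 2.15
tcp_pos: [0.4549, -0.167, 0.2006]
eef_rot: [180.0, -0.0, -108.2]
contact_force: [-0.3, -0.5, -0.5]
gripper_width: 0.088
gripper_force: 0.0
```

Run:
```python
from h import *
print(cur(),r.get_state()['time_s'])
im=snap('wrist','w1.png');m=load('w1.png');k=S((-.055,.102,.1))
print('pred',proj(m,k,True))
hsv=cv2.cvtColor(im,cv2.COLOR_RGB2HSV);H,Sx,V=[hsv[...,i].astype(int) for i in range(3)]
red=(((H<8)|(H>172))&(Sx>120)&(V>80)).astype(np.uint8)
n,l,s,ce=cv2.connectedComponentsWithStats(red)
for i in range(1,n):
    if s[i,4]>30:print(ce[i],s[i],at(m,ce[i],.1,True),at(m,ce[i],.11,True))
```

```text
[np.float64(0.4549059209768487), np.float64(-0.16704478466418435), np.float64(0.20063780283522906), np.float64(-108.24263988161718)] 2.15
pred [284.0586469  213.74146866]
[281.51254954 218.17437252] [267 202  30  33 757] [ 0.45789454 -0.16269143  0.1       ] [ 0.45680795 -0.16586708  0.11      ]
```

View pics/w1.png

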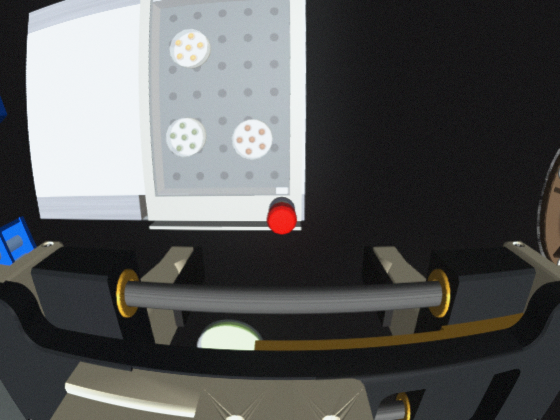

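The wrist image shows the red knob at (281.5,218), the three mounts at (190,48), (186,137) and (252,139), and the gripper above the knob. I'll descend and grip the knob.

Run:
```python
from h import *
plan((.457,-.164,.092,-108.15))
```

```text
from [   0.4547   -0.1672    0.2007 -108.2807]
[-0.0314, -0.0097, 0.9057, -0.0004] rows 1.7
```

Call:
drive_tool(increments=[[[1, -0.0314, -0.0097, 0.45, 0], [1, -0.0314, -0.0097, 0.9, 0], [1, -0.0314, -0.0097, 0.905, 0], [0, -0.0314, -0.0097, 0.905, 0], [-1, -0.0314, -0.0097, 0.905, 0]]])

```text
time_s: 2.82
tcp_pos: [0.4574, -0.1633, 0.0929]
eef_rot: [-179.9, 0.0, -108.3]
contact_force: [-0.1, -0.1, -0.3]
gripper_width: 0.0731
gripper_force: 0.0
```

Call:
drive_tool(increments=[[[-1, 0, 0, 0, 0], [-1, 0, 0, 0, 0], [-1, 0, 0, 0, 0], [-1, 0, 0, 0, 0]]])

```text
time_s: 3.32
tcp_pos: [0.4572, -0.1627, 0.0922]
eef_rot: [-180.0, 0.0, -108.2]
contact_force: [-0.9, 0.2, 0.6]
gripper_width: 0.0337
gripper_force: 0.0
```

Call:
drive_tool(increments=[[[-1, 0, 0, 0, 0], [-1, 0, 0, 0, 0], [-1, 0, 0, 0, 0], [-1, 0, 0, 0, 0]]])

```text
time_s: 3.82
tcp_pos: [0.4575, -0.1627, 0.0921]
eef_rot: [-180.0, 0.0, -108.2]
contact_force: [1.8, -0.2, -1.0]
gripper_width: 0.0229
gripper_force: 50.0
```

Call:
drive_tool(increments=[[[-1, 0, 0, -0.03, 0], [-1, 0, 0, -0.06, 0], [-1, 0, 0, -0.083, 0], [-1, 0, 0, -0.083, 0]]])

```text
time_s: 4.32
tcp_pos: [0.4574, -0.1627, 0.1021]
eef_rot: [-180.0, 0.0, -108.2]
contact_force: [5.1, -3.0, -9.8]
gripper_width: 0.0229
gripper_force: 50.0
```

Call:
drive_tool(increments=[[[-1, 0, -0.1, 0, 0], [-1, 0, -0.25, 0, 0], [-1, 0, -0.4, 0, 0], [-1, 0, -0.55, 0, 0], [-1, 0, -0.55, 0, 0]]])

```text
time_s: 4.95
tcp_pos: [0.5205, -0.1836, 0.1011]
eef_rot: [179.9, -0.0, -108.2]
contact_force: [2.0, 0.9, -8.6]
gripper_width: 0.0226
gripper_force: 50.0
```

Call:
drive_tool(increments=[[[-1, 0, -0.15, 0, 0], [-1, 0, -0.3, 0, 0], [-1, 0, -0.42, 0, 0], [-1, 0, -0.52, 0, 0], [-1, 0, -0.533, 0, 0]]])

```text
time_s: 5.58
tcp_pos: [0.581, -0.2035, 0.1017]
eef_rot: [180.0, -0.0, -108.2]
contact_force: [-0.8, 2.1, -8.9]
gripper_width: 0.0228
gripper_force: 50.0
```

Call:
drive_tool(increments=[[[-1, 0, 0, 0.03, 0], [-1, 0, 0, 0.06, 0], [-1, 0, 0, 0.083, 0], [-1, 0, 0, 0.083, 0]]])

```text
time_s: 6.08
tcp_pos: [0.5809, -0.2034, 0.0925]
eef_rot: [-180.0, -0.0, -108.2]
contact_force: [-0.3, 0.8, -4.0]
gripper_width: 0.0232
gripper_force: 50.0
```

Call:
drive_tool(increments=[[[0, 0, 0, 0, 0], [0, 0, 0, 0, 0], [0.5, 0, 0, 0, 0], [1, 0, 0, 0, 0], [1, 0, 0, 0, 0]]])

```text
time_s: 6.7
tcp_pos: [0.5808, -0.2034, 0.0922]
eef_rot: [-180.0, -0.0, -108.2]
contact_force: [-0.2, -0.4, 0.4]
gripper_width: 0.067
gripper_force: 0.0
```

Call:
drive_tool(increments=[[[1, 0, 0, -0.5, 0], [1, 0, 0, -0.9, 0], [1, 0, 0, -0.9, 0], [1, 0, 0, -0.9, 0]]])

```text
time_s: 7.2
tcp_pos: [0.5804, -0.2032, 0.1999]
eef_rot: [180.0, 0.0, -108.2]
contact_force: [0.1, -0.0, -0.2]
gripper_width: 0.0877
gripper_force: 0.0
```

Run:
```python
from h import *
print(cur(),r.get_state()['time_s'])
im=snap('wrist','w2.png')
snap('top','top2.png')
a=cv2.imread('pics/w2.png');b=cv2.imread('pics/top2.png')
cv2.imwrite('pics/c2.png',np.hstack([a[:,:],]))
plan((.46,-.24,.2,-108.2))
```

```text
[np.float64(0.5804150855792519), np.float64(-0.20316785277190447), np.float64(0.19994738592367214), np.float64(-108.21181083447274)] 7.2
from [   0.58     -0.2032    0.1989 -108.2121]
[0.6036, 0.8537, -0.0096, -0.0] rows 2.0
```

View pics/c2.png

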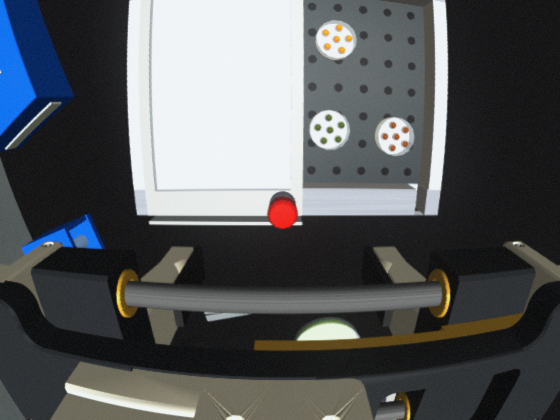

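The cover is open with the pin down (red knob at (283,212)). The mounts are at (336,40), (329,130) and (395,136). I'll compute the mount positions and plan the carrier approach.

```bash
cat >> h.py <<'E'
def circ(im,p,rad,thr=150,lo=True):
    """centroid of bright blob (holes filled) near p"""
    g=im.min(axis=2);k=np.zeros(g.shape,np.uint8);cv2.circle(k,(int(p[0]),int(p[1])),rad,1,-1)
    b=((g>thr)&(k>0)).astype(np.uint8)
    cs,_=cv2.findContours(b,cv2.RETR_EXTERNAL,cv2.CHAIN_APPROX_NONE)
    c=cv2.convexHull(max(cs,key=cv2.contourArea));M=cv2.moments(c)
    return np.array([M['m10']/M['m00'],M['m01']/M['m00']]),cv2.contourArea(c)
E
python3 - <<'E'
from h import *
m=load('w2.png');im=m['im'];mt=load('top2.png')
for p in[(336,40),(329,130),(395,136)]:
    q,a=circ(im,p,25);print('wrist',q,a,at(m,q,.05,True)[:2],at(m,q,.062,True)[:2])
for p in[(352.5,227.5),(382,238.5),(344.5,249.7)]:
    q,a=circ(mt['im'],p,10,140);print('top',q,a,at(mt,q,.05)[:2],at(mt,q,.062)[:2])
hs=cv2.cvtColor(im,cv2.COLOR_RGB2HSV);H,Sx,V=[hs[...,i].astype(int) for i in range(3)]
red=(((H<8)|(H>172))&(Sx>120)&(V>80)).astype(np.uint8);red[:180]=0
n,l,s,ce=cv2.connectedComponentsWithStats(red);i=1+np.argmax(s[1:,4]);print('knob',ce[i],at(m,ce[i],.104,True))
y=np.degrees(C0[2])-180;u=np.array([np.cos(C0[2]),np.sin(C0[2])]);k=C0[:2]-.13*u;print('ck',k)
plan((.49,-.12,.22,-108.2),(k[0]+.0,k[1],.22,y))
E
```

```text
wrist [335.35771022  39.58230622] 1217.0 [ 0.4896046  -0.32882783] [ 0.49229723 -0.32677045]
wrist [329.04054787 129.40669921] 1229.0 [ 0.5209653  -0.25047716] [ 0.52239334 -0.2515792 ]
wrist [394.17502934 135.88967136] 1136.0 [ 0.46220947 -0.22723094] [ 0.46600679 -0.22927037]
top [355.46268657 227.51741294] 67.0 [ 0.51886866 -0.26071667] [ 0.51833313 -0.25892002]
top [381.88888889 238.14780836] 163.5 [ 0.48922614 -0.32838853] [ 0.48897834 -0.325935  ]
top [344.03413655 249.68072289] 166.0 [ 0.46190334 -0.22868684] [ 0.46192076 -0.22720109]
knob [282.28853755 212.70487484] [ 0.5809862  -0.20437628  0.104     ]
ck [0.49805488 0.14683421]
from [   0.58     -0.2032    0.1989 -108.2121]
[-0.4244, 0.9288, -0.1762, -0.0] rows 2.0
[-0.7111, 0.2102, 0.0, -0.0073] rows 1.4
[-0.72, 0.1772, 0.0, -0.0073] rows 1.4
[-0.7275, 0.1439, 0.0, -0.0073] rows 1.4
```

Call:
drive_tool(increments=[[[1, -0.4244, 0.9288, -0.1762, 0], [1, -0.4244, 0.9288, -0.1762, 0], [1, -0.4244, 0.9288, -0.1762, 0]]])

```text
time_s: 7.68
tcp_pos: [0.4883, -0.1185, 0.2215]
eef_rot: [180.0, 0.0, -108.1]
contact_force: [0.4, -0.4, 0.4]
gripper_width: 0.0875
gripper_force: 0.0
```

Call:
drive_tool(increments=[[[1, -0.711, 0.21, 0, -0.0073], [1, -0.711, 0.21, 0, -0.0073], [1, -0.711, 0.21, 0, -0.0073]]])

```text
time_s: 8.05
tcp_pos: [0.4936, -0.03, 0.2204]
eef_rot: [179.9, -0.0, -105.4]
contact_force: [0.2, 0.5, 0.6]
gripper_width: 0.0878
gripper_force: 0.0
```

Call:
drive_tool(increments=[[[1, -0.72, 0.177, 0, -0.0073], [1, -0.72, 0.177, 0, -0.0073], [1, -0.72, 0.177, 0, -0.0073]]])

```text
time_s: 8.43
tcp_pos: [0.4964, 0.0585, 0.2204]
eef_rot: [179.9, -0.1, -102.8]
contact_force: [-0.9, -0.6, 0.2]
gripper_width: 0.0873
gripper_force: 0.0
```

Call:
drive_tool(increments=[[[1, -0.7275, 0.144, 0, -0.0073], [1, -0.7275, 0.144, 0, -0.0073], [1, -0.7275, 0.144, 0, -0.0073], [1, -0.7275, 0.144, 0, -0.0073]]])

```text
time_s: 8.93
tcp_pos: [0.4988, 0.1455, 0.2207]
eef_rot: [179.9, -0.1, -100.4]
contact_force: [0.0, 0.7, 0.1]
gripper_width: 0.0876
gripper_force: 0.0
```

Run:
```python
from h import *
s=r.get_state();print(cur(),s['time_s'],s['joints'].round(0))
im=snap('wrist','w3.png');m=load('w3.png')
hs=cv2.cvtColor(im,cv2.COLOR_RGB2HSV);H,Sx,V=[hs[...,i].astype(int) for i in range(3)]
b=((H>100)&(H<125)&(Sx>130)&(V>70)).astype(np.uint8)
n,l,st,ce=cv2.connectedComponentsWithStats(b)
for i in range(1,n):
    if st[i,4]>40:print(ce[i],st[i],at(m,ce[i],.060,True))
y=np.degrees(C0[2])-180;u=np.array([np.cos(C0[2]),np.sin(C0[2])]);k=C0[:2]-.13*u
plan((k[0],k[1],.12,y),(k[0],k[1],.056,y))
```

```text
[np.float64(0.498848426643042), np.float64(0.1455083276627606), np.float64(0.2206777920897724), np.float64(-100.3548023644939)] 8.925 [ 38.   7. -20.   0. -63. -48.]
[12.93918026 66.76994271] [   0    0   30  129 2269] [ 0.79027366 -0.07427201  0.06      ]
[282.92045455 194.32575758] [275 184  17  21 264] [0.49921475 0.14588944 0.06      ]
[ 64.76197605 233.3008982 ] [ 37 220  47  27 668] [0.76640764 0.14356021 0.06      ]
from [   0.4988    0.1454    0.2209 -100.3807]
[-0.0107, 0.0087, 0.8406, -0.0003] rows 1.6
[0.0, -0.0, 0.5333, -0.0] rows 1.0
```

View pics/w3.png

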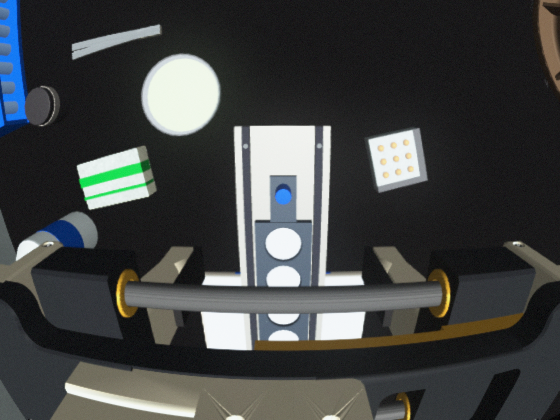

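The carrier knob is seen at (283,194), i.e. (0.4992,0.1459). I'll descend, grip it and draw back 90 mm.

Call:
drive_tool(increments=[[[0.2, -0.004, 0.0, 0.5, 0], [0, -0.004, 0.0, 0.84, 0], [-0.1, -0.004, 0.0, 0.84, 0], [-0.2, -0.004, 0.0, 0.84, 0]]], squeeze=15)

```text
time_s: 9.48
tcp_pos: [0.5001, 0.147, 0.122]
eef_rot: [-179.9, 0.0, -100.3]
contact_force: [0.1, -0.7, 0.2]
gripper_width: 0.0528
gripper_force: 0.0
```

Call:
drive_tool(increments=[[[-0.2, 0, 0.0, 0.3, 0], [-0.2, 0, 0.0, 0.533, 0], [-1, 0, 0.0, 0.533, 0], [-1, 0, 0.0, 0.533, 0], [-1, 0, 0.0, 0.533, 0]]])

```text
time_s: 10.1
tcp_pos: [0.5002, 0.1479, 0.0585]
eef_rot: [-179.9, 0.1, -100.3]
contact_force: [0.3, -1.4, 3.4]
gripper_width: 0.0155
gripper_force: 15.0
```

Call:
drive_tool(increments=[[[-1, 0, 0, 0, 0], [-1, 0, 0, 0, 0], [-1, 0, 0, 0, 0], [-1, 0, 0, 0, 0]]])

```text
time_s: 10.6
tcp_pos: [0.4994, 0.1474, 0.0569]
eef_rot: [-180.0, 0.0, -100.3]
contact_force: [1.0, 0.3, 2.9]
gripper_width: 0.0155
gripper_force: 15.0
```

Call:
drive_tool(increments=[[[-1, 0.12, 0, 0, 0], [-1, 0.3, 0, 0, 0], [-1, 0.5, 0, 0, 0], [-1, 0.68, 0, 0, 0], [-1, 0.733, 0, 0, 0]]])

```text
time_s: 11.22
tcp_pos: [0.4826, 0.0588, 0.0566]
eef_rot: [180.0, -0.0, -100.4]
contact_force: [0.1, 4.6, 2.7]
gripper_width: 0.0156
gripper_force: 15.0
```

Call:
drive_tool(increments=[[[-1, 0, 0, 0, 0], [-1, 0, 0, 0, 0], [0.2, 0, 0, 0, 0], [0.2, 0, 0, 0, 0], [0.2, 0, 0, 0, 0]]])

```text
time_s: 11.85
tcp_pos: [0.4829, 0.0606, 0.0562]
eef_rot: [180.0, -0.0, -100.3]
contact_force: [0.6, -0.2, -0.3]
gripper_width: 0.0399
gripper_force: 0.0
```

Call:
drive_tool(increments=[[[0.2, 0, 0, 0, 0], [0.2, 0, 0, -0.4, 0], [0.2, 0, 0, -0.8, 0], [0.2, 0, 0, -0.98, 0], [0.2, 0, 0, -0.98, 0]]])

```text
time_s: 12.48
tcp_pos: [0.4842, 0.0612, 0.1759]
eef_rot: [-179.8, 0.1, -100.3]
contact_force: [-0.1, -0.0, -0.2]
gripper_width: 0.0528
gripper_force: 0.0
```

Run:
```python
from h import *
print(cur(),r.get_state()['time_s'])
snap('top','top3.png');m=load('top3.png');im=m['im']
hs=cv2.cvtColor(im,cv2.COLOR_RGB2HSV);V=hs[...,2]
plan((.56,.06,.22,-100.27))
u=np.array([np.cos(C0[2]),np.sin(C0[2])]);c=C0[:2]-.088*u
for x in(-.069,-.023,.023,.069):
    P=[*(c+x*u),.0355];p=proj(m,P);q,a=circ(im,p,9,140);print(p,q,a,at(m,q,.0355)[:2],P[:2])
```

```text
[np.float64(0.4841505884885208), np.float64(0.061153349387605284), np.float64(0.17593158084323146), np.float64(-100.30195115725739)] 12.475
from [ 4.833000e-01  6.080000e-02  1.745000e-01 -1.003173e+02]
[-0.1078, -0.6301, -0.3793, -0.0001] rows 1.4

[211.17925943 241.40655213] [214.5 246.5] 1.0 [0.47952598 0.11166214] [np.float64(0.49323951088921414), np.float64(0.12026707987755811)]Traceback (most recent call last):
  File "<stdin>", line 8, in <module>
  File "h.py", line 56, in circ
    c=cv2.convexHull(max(cs,key=cv2.contourArea));M=cv2.moments(c)
                     ~~~^^^^^^^^^^^^^^^^^^^^^^^^
ValueError: max() iterable argument is empty
```

Run:
```python
from h import *
plan((.4622,-.2283,.16,161.85))
```

```text
from [ 4.833000e-01  6.080000e-02  1.745000e-01 -1.003173e+02]
[0.8006, -0.0862, 0.0402, 0.0906] rows 3.0
[0.6279, -0.5041, 0.0402, 0.0906] rows 3.0
[0.2573, -0.763, 0.0402, 0.0906] rows 3.0
```

Call:
drive_tool(increments=[[[0.1, 0.8, -0.086, 0.04, 0.0906], [0.1, 0.8, -0.086, 0.04, 0.0906], [0.1, 0.8, -0.086, 0.04, 0.0906], [0.1, 0.8, -0.086, 0.04, 0.0906]]])

```text
time_s: 13.02
tcp_pos: [0.4755, -0.0362, 0.1681]
eef_rot: [179.9, -0.1, -132.9]
contact_force: [0.1, -0.1, -0.4]
gripper_width: 0.0481
gripper_force: 0.0
```

Call:
drive_tool(increments=[[[0.04, 0.628, -0.504, 0.04, 0.0906], [0.04, 0.628, -0.504, 0.04, 0.0906], [0.04, 0.628, -0.504, 0.04, 0.0906], [0.04, 0.628, -0.504, 0.04, 0.0906]]])

```text
time_s: 13.52
tcp_pos: [0.4689, -0.132, 0.1638]
eef_rot: [180.0, -0.1, -165.3]
contact_force: [-1.4, 0.1, 0.4]
gripper_width: 0.0457
gripper_force: 0.0
```

Call:
drive_tool(increments=[[[0.04, 0.257, -0.763, 0.04, 0.0906], [0.04, 0.257, -0.763, 0.04, 0.0906], [0.04, 0.257, -0.763, 0.04, 0.0906], [0.04, 0.257, -0.763, 0.04, 0.0906], [0.04, 0.257, -0.763, 0.04, 0.0906]]])

```text
time_s: 14.15
tcp_pos: [0.4623, -0.2278, 0.1596]
eef_rot: [-180.0, -0.0, 162.3]
contact_force: [-0.1, -0.0, 0.5]
gripper_width: 0.0458
gripper_force: 0.0
```

Run:
```python
from h import *
s=r.get_state();print(cur(),s['time_s'],s['joints'].round(0),s['gripper_width'])
snap('top','top4.png');m=load('top4.png');im=m['im']
u=np.array([np.cos(C0[2]),np.sin(C0[2])]);c=C0[:2]-.088*u
for x in(-.069,-.023,.023,.069):
    P=[*(c+x*u),.0355];p=proj(m,P)
    try:
        q,a=circ(im,p,11,150);print(p,q,a,at(m,q,.0355)[:2],P[:2])
    except Exception as e: print(p,e)
snap('wrist','w4.png');m=load('w4.png')
for P in[(.49,-.328),(.5213,-.251),(.4622,-.228)]:
    p=proj(m,[*P,.056],True);print('mount pred',p)
    try:
        q,a=circ(m['im'],p,35);print(q,a,at(m,q,.056,True)[:2])
    except Exception as e: print(e)
```

```text
[np.float64(0.4623221274120245), np.float64(-0.2277663055371389), np.float64(0.1595904344154229), np.float64(162.30023784167525)] 14.15 [  -4.    9.  -26.   -0.  -55. -103.] 0.045832319405197455
[211.17925943 241.40655213] [210.01741294 241.49626866] 134.0 [0.49308608 0.1233578 ] [np.float64(0.49323951088921414), np.float64(0.12026707987755811)]
[194.1192894  238.77757145] [194.88530466 238.90412186] 186.0 [0.50105222 0.16349567] [np.float64(0.50144347585161), np.float64(0.1655295915057895)]
[177.0920276  236.15363117] [177.84324324 236.29459459] 185.0 [0.50921825 0.20879402] [np.float64(0.5096474408140059), np.float64(0.21079210313402086)]
[160.09738007 233.53471684] [160.98958333 233.46969697] 176.0 [0.51795888 0.25367243] [np.float64(0.5178514057764018), np.float64(0.2560546147622522)]
mount pred [185.55701591 271.10958807]
[198.98039216 260.19607843] 25.5 [ 0.48335602 -0.31131142]
mount pred [277.64497276 279.32954731]
[277.67690303 273.93411502] 895.5 [ 0.51613464 -0.24927857]
mount pred [281.98736156 210.70900911]
[282.49984162 213.12247915] 1578.5 [ 0.46427987 -0.228231  ]
```

View pics/w4.png

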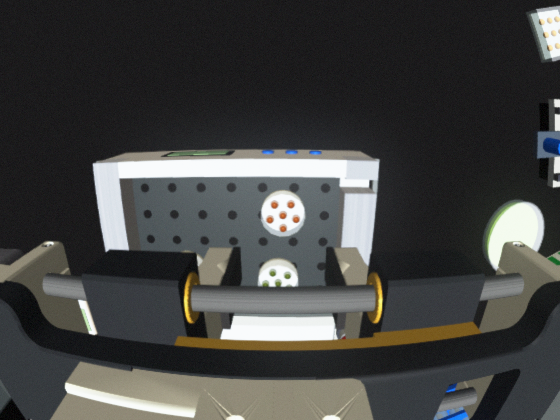

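The wrist image shows the brown mount at (282,213), directly in line between the fingers, with the olive one behind it at (278,274). I'll descend and grasp.

Run:
```python
from h import *
plan((.464,-.2282,.0625,161.85))
```

```text
from [ 4.624000e-01 -2.278000e-01  1.598000e-01  1.621556e+02]
[-0.014, 0.0009, 0.8105, 0.0008] rows 1.6
```

Call:
drive_tool(increments=[[[0.04, -0.014, 0.001, 0.4, 0.0008], [0.04, -0.014, 0.001, 0.65, 0.0008], [0.04, -0.014, 0.001, 0.8, 0.0008], [0.04, -0.014, 0.001, 0.81, 0.0008], [-0.3, -0.014, 0.001, 0.81, 0.0008]]], squeeze=25)

```text
time_s: 14.88
tcp_pos: [0.4644, -0.2287, 0.0632]
eef_rot: [-180.0, 0.0, 161.7]
contact_force: [-0.0, -0.4, 0.0]
gripper_width: 0.04
gripper_force: 0.0
```

Call:
drive_tool(increments=[[[-0.6, 0, 0, 0, 0], [-0.6, 0, 0, 0, 0], [-0.6, 0, 0, 0, 0], [-0.6, 0, 0, 0, 0], [-0.6, 0, 0, 0, 0]]])

```text
time_s: 15.5
tcp_pos: [0.4644, -0.2289, 0.0634]
eef_rot: [180.0, 0.1, 161.6]
contact_force: [-1.2, 1.5, 6.7]
gripper_width: 0.0348
gripper_force: 25.0
```

Call:
drive_tool(increments=[[[-0.6, 0, 0, -0.15, 0], [-0.6, 0, 0, -0.5, 0], [-0.6, 0, 0, -0.97, 0], [-0.6, 0, 0, -0.97, 0]]])

```text
time_s: 16.0
tcp_pos: [0.4663, -0.2295, 0.1836]
eef_rot: [179.9, 0.5, 161.6]
contact_force: [-0.3, 0.3, -0.5]
gripper_width: 0.035
gripper_force: 25.0
```

Run:
```python
from h import *
s=r.get_state();print(cur(),s['time_s'],s['gripper_width'],s['gripper_force'])
snap('wrist','w5.png');m=load('w5.png')
y=np.degrees(C0[2])-180
plan((.5052,.186,.16,y))
```

```text
[np.float64(0.4663003167234131), np.float64(-0.2294877237524513), np.float64(0.1836359963661328), np.float64(161.58741348277613)] 16.0 0.03504487305021895 24.999935925006866
from [  0.4648  -0.229    0.1812 161.5486]
[0.1939, 0.8468, 0.0441, -0.0682] rows 2.3
[-0.1754, 0.8508, 0.0441, -0.0682] rows 2.3
[-0.5129, 0.7011, 0.0441, -0.0682] rows 2.3
[-0.7578, 0.4246, 0.0441, -0.0682] rows 2.3
```

View pics/w5.png

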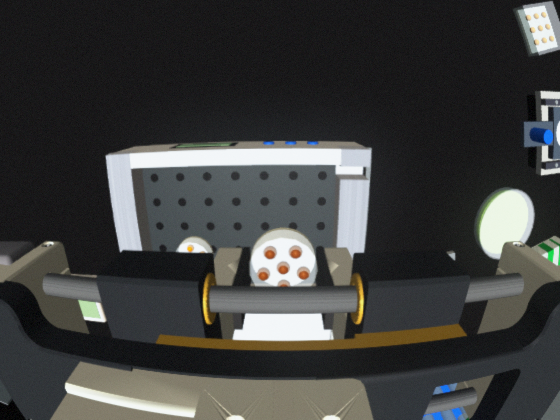

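The brown mount is held between the fingers at (283,262). I'll check its in-hand offset numerically and carry it to pocket 3.

```bash
cat >> h.py <<'E'
def inhand(f,zoff,show=False):
    """offset of held disc along tool x, from the upper edge of its rim in wrist image; zoff=disc top below TCP"""
    m=load(f);im=m['im'];g=im.min(axis=2)
    p=m['p'] if 'p' in m else None
    return m,g
def toolpt(c,dx,dy,dz):
    Rm=R.from_euler('xyz',[180,0,c[3]],degrees=True).as_matrix();return np.array(c[:3])+Rm@[dx,dy,dz]
E
python3 - <<'E'
from h import *
m=load('w5.png');g=m['im'].min(axis=2)
c=[.4655,-.2292,.1825,161.57]
for dx in(-.002,0,.002,.004):
    top=[proj(m,toolpt(c,dx+.018*np.cos(a),.018*np.sin(a),.0005),True) for a in np.radians([-30,0,30])]
    bot=[proj(m,toolpt(c,dx+.018*np.cos(a),.018*np.sin(a),.0165),True) for a in np.radians([0])]
    print(dx,'top rim',np.round(top,1).tolist(),'bot',np.round(bot,1).tolist())
for x in(270,276,283,290,296): print(x,[int(v) for v in g[222:246,x]])
E
```

```text
-0.002 top rim [[263.9, 244.1], [281.9, 239.7], [300.0, 244.1]] bot [[282.0, 228.2]]
0 top rim [[263.8, 240.4], [281.9, 235.9], [300.1, 240.4]] bot [[282.0, 224.7]]
0.002 top rim [[263.7, 236.7], [281.9, 232.2], [300.1, 236.7]] bot [[282.0, 221.2]]
0.004 top rim [[263.6, 232.9], [281.9, 228.4], [300.2, 232.9]] bot [[282.0, 217.7]]
270 [85, 82, 82, 80, 73, 83, 85, 93, 110, 131, 182, 196, 195, 197, 198, 199, 201, 202, 227, 241, 242, 243, 240, 224]
276 [88, 81, 84, 86, 85, 90, 109, 125, 171, 196, 197, 199, 201, 200, 196, 200, 213, 239, 242, 243, 243, 243, 243, 243]
283 [87, 83, 81, 85, 87, 99, 117, 151, 193, 194, 196, 195, 199, 198, 197, 210, 235, 242, 243, 243, 242, 243, 243, 242]
290 [83, 59, 46, 46, 45, 54, 86, 115, 168, 192, 195, 195, 196, 196, 195, 195, 209, 238, 242, 242, 243, 243, 242, 243]
296 [82, 75, 63, 51, 49, 47, 62, 87, 103, 113, 173, 190, 193, 193, 195, 195, 195, 205, 232, 242, 242, 243, 238, 196]
```

Call:
drive_tool(increments=[[[-0.6, 0.194, 0.847, 0.044, -0.0682], [-0.6, 0.194, 0.847, 0.044, -0.0682], [-0.6, 0.194, 0.847, 0.044, -0.0682]]])

```text
time_s: 16.42
tcp_pos: [0.4732, -0.123, 0.1726]
eef_rot: [180.0, -0.1, -173.5]
contact_force: [-0.7, 0.1, 0.1]
gripper_width: 0.0352
gripper_force: 25.0
```

Call:
drive_tool(increments=[[[-0.6, -0.175, 0.851, 0.044, -0.0682], [-0.6, -0.175, 0.851, 0.044, -0.0682], [-0.6, -0.175, 0.851, 0.044, -0.0682]]])

```text
time_s: 16.8
tcp_pos: [0.4834, -0.0192, 0.1671]
eef_rot: [180.0, -0.1, -149.0]
contact_force: [0.5, -1.0, -0.1]
gripper_width: 0.0349
gripper_force: 25.0
```

Call:
drive_tool(increments=[[[-0.6, -0.513, 0.701, 0.044, -0.0682], [-0.6, -0.513, 0.701, 0.044, -0.0682], [-0.6, -0.513, 0.701, 0.044, -0.0682]]])

```text
time_s: 17.18
tcp_pos: [0.4935, 0.0845, 0.1617]
eef_rot: [179.9, -0.1, -124.4]
contact_force: [-0.6, -0.6, -1.1]
gripper_width: 0.0349
gripper_force: 25.0
```

Call:
drive_tool(increments=[[[-0.6, -0.758, 0.425, 0.044, -0.0682], [-0.6, -0.758, 0.425, 0.044, -0.0682], [-0.6, -0.758, 0.425, 0.044, -0.0682], [-0.6, -0.758, 0.425, 0.044, -0.0682]]])

```text
time_s: 17.68
tcp_pos: [0.5032, 0.1862, 0.1565]
eef_rot: [179.9, -0.1, -100.2]
contact_force: [-0.5, 0.4, -0.0]
gripper_width: 0.0351
gripper_force: 25.0
```

Run:
```python
from h import *
s=r.get_state();print(cur(),s['time_s'],s['gripper_width'],s['gripper_force'])
c=cur();snap('wrist','w6.png');m=load('w6.png')
pk=[(.4929,.1182),(.50105,.1635),(.5092,.2088)]
for P in pk:
    p=proj(m,[*P,.0355],True);print('pred',p)
    try:
        q,a=circ(m['im'],p,22);print(q,a,at(m,q,.0355,True)[:2])
    except Exception as e: print(e)
```

```text
[np.float64(0.5031911729836872), np.float64(0.1862021340662713), np.float64(0.15645748156081465), np.float64(-100.2372057373744)] 17.675 0.035149848506776896 24.99949336051941
pred [280.81811149 124.7079353 ]
[280. 124.] 1498.0 [0.49345373 0.117504  ]
pred [280.90197165 179.47722969]
[280. 179.] 1498.0 [0.50172418 0.16296006]
pred [281.012088   230.71777751]
[280.34079153 231.07434139] 1385.5 [0.50984375 0.20902593]
```

View pics/w6.png

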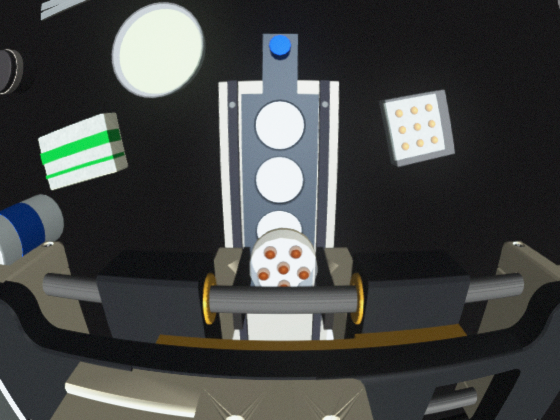

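Run:
```python
from h import *
m=load('w6.png')
P=[]
for p in[(280,125),(280,180)]:
    q,a=circ(m['im'],p,26,170);P.append(at(m,q,.0365,True)[:2]);print(q,a,P[-1])
P=np.array(P);d=P[1]-P[0];print(np.linalg.norm(d),np.degrees(np.arctan2(d[1],d[0])))
u=np.array([np.cos(C0[2]),np.sin(C0[2])]);print('p3 wrist',P.mean(0)+.069*u)
# knob check
hs=cv2.cvtColor(m['im'],cv2.COLOR_RGB2HSV);H,Sx,V=[hs[...,i].astype(int) for i in range(3)]
b=((H>100)&(H<125)&(Sx>130)&(V>70)).astype(np.uint8);b[:,:250]=0;b[100:]=0
n,l,st,ce=cv2.connectedComponentsWithStats(b);i=1+np.argmax(st[1:,4]);k=at(m,ce[i],.062,True)[:2];print('knob',ce[i],k,'p3 from knob',k+.153*u)
y=np.degrees(C0[2])-180
t=np.array([.5096,.2087])-.0015*u
plan((*t,.075,y),(*t,.055,y))
```

```text
[279.38359033 124.73577004] 1751.0 [0.49404369 0.11797967]
[279.02304527 179.12314815] 1620.0 [0.50250681 0.16271739]
0.04553117126922503 79.28782737639868
p3 wrist [0.5105812 0.2082423]
knob [279.67901235  46.08148148] [0.48289979 0.05879828] p3 from knob [0.51018689 0.20934533]
from [   0.5033    0.1858    0.1568 -100.321 ]
[-0.1842, -0.0173, 0.6813, -0.0001] rows 1.4
[-0.0, -0.0, 0.1667, -0.0] rows 0.3
```

Call:
drive_tool(increments=[[[-0.6, -0.184, -0.017, 0.4, 0], [-0.6, -0.184, -0.017, 0.68, 0], [-0.6, -0.184, -0.017, 0.68, 0], [-0.6, -0.184, -0.017, 0.68, 0]]])

```text
time_s: 18.23
tcp_pos: [0.5105, 0.2075, 0.0773]
eef_rot: [-180.0, 0.0, -100.3]
contact_force: [0.3, 0.6, -0.2]
gripper_width: 0.035
gripper_force: 25.0
```

Call:
drive_tool(increments=[[[-0.6, 0, 0, 0.1, 0], [-0.6, 0, 0, 0.14, 0], [-0.6, 0, 0, 0.16, 0], [-0.6, 0, 0, 0.175, 0], [-0.6, 0, 0, 0.175, 0]]])

```text
time_s: 18.85
tcp_pos: [0.5099, 0.2077, 0.0552]
eef_rot: [180.0, -0.0, -100.2]
contact_force: [-0.7, 0.4, -0.1]
gripper_width: 0.035
gripper_force: 25.0
```

Call:
drive_tool(increments=[[[-0.6, 0, 0, 0.01, 0], [-0.6, 0, 0, 0.02, 0], [-0.6, 0, 0, 0.02, 0]]])

```text
time_s: 19.23
tcp_pos: [0.5099, 0.2076, 0.0527]
eef_rot: [180.0, -0.0, -100.2]
contact_force: [-0.7, -1.5, -0.1]
gripper_width: 0.0353
gripper_force: 25.0
```

Call:
drive_tool(increments=[[[-0.1, 0, 0, 0, 0], [0.05, 0, 0, 0, 0], [0.05, 0, 0, 0, 0], [0.05, 0, 0, 0, 0]]])

```text
time_s: 19.73
tcp_pos: [0.5099, 0.2076, 0.0528]
eef_rot: [-180.0, 0.0, -100.2]
contact_force: [-0.5, 0.2, 0.4]
gripper_width: 0.0459
gripper_force: 0.0
```

Call:
drive_tool(increments=[[[0.1, 0, 0, -0.1, 0], [0.1, 0, 0, -0.4, 0], [0.1, 0, 0, -0.8, 0], [0.1, 0, 0, -0.8, 0], [0.1, 0, 0, -0.8, 0]]])

```text
time_s: 20.35
tcp_pos: [0.5098, 0.2076, 0.1493]
eef_rot: [-180.0, 0.1, -100.3]
contact_force: [-0.7, -1.3, 0.2]
gripper_width: 0.048
gripper_force: 0.0
```

Run:
```python
from h import *
s=r.get_state();print(cur(),s['time_s'],s['gripper_width'])
# move back so that camera sees p3
plan((.535,.215,.19,-100.27),start=None)
plan((.5226,-.2512,.165,161.85))
```

```text
[np.float64(0.5097871855377879), np.float64(0.20763543811916263), np.float64(0.1493251557545884), np.float64(-100.25623574709573)] 20.35 0.048040996610199276
from [   0.5098    0.2076    0.1493 -100.2562]
[-0.0978, -0.1958, -0.339, 0.0] rows 0.8

from [   0.5098    0.2076    0.1493 -100.2562]
[0.9359, -0.1965, -0.0327, 0.068] rows 2.3
[0.7704, -0.5665, -0.0327, 0.068] rows 2.3
[0.4665, -0.8348, -0.0327, 0.068] rows 2.3
[0.0788, -0.953, -0.0327, 0.068] rows 2.3
```

Call:
drive_tool(increments=[[[0.1, 0.936, -0.197, -0.033, 0.068], [0.1, 0.936, -0.197, -0.033, 0.068], [0.1, 0.936, -0.197, -0.033, 0.068]]])

```text
time_s: 20.72
tcp_pos: [0.512, 0.0897, 0.1517]
eef_rot: [179.9, -0.1, -125.1]
contact_force: [-0.2, -0.0, -0.3]
gripper_width: 0.048
gripper_force: 0.0
```

Call:
drive_tool(increments=[[[0.06, 0.77, -0.567, -0.033, 0.068], [0.06, 0.77, -0.567, -0.033, 0.068], [0.06, 0.77, -0.567, -0.033, 0.068]]])

```text
time_s: 21.1
tcp_pos: [0.5153, -0.0249, 0.1556]
eef_rot: [180.0, -0.2, -149.6]
contact_force: [-0.5, 0.6, 0.4]
gripper_width: 0.0464
gripper_force: 0.0
```

Call:
drive_tool(increments=[[[0.06, 0.467, -0.835, -0.033, 0.068], [0.06, 0.467, -0.835, -0.033, 0.068], [0.06, 0.467, -0.835, -0.033, 0.068]]])

```text
time_s: 21.48
tcp_pos: [0.5185, -0.1395, 0.1593]
eef_rot: [180.0, -0.2, -174.1]
contact_force: [0.3, 1.1, -0.1]
gripper_width: 0.0463
gripper_force: 0.0
```

Call:
drive_tool(increments=[[[0.06, 0.079, -0.953, -0.033, 0.068], [0.06, 0.079, -0.953, -0.033, 0.068], [0.06, 0.079, -0.953, -0.033, 0.068], [0.06, 0.079, -0.953, -0.033, 0.068]]])

```text
time_s: 21.98
tcp_pos: [0.5218, -0.2518, 0.1632]
eef_rot: [-180.0, -0.2, 161.8]
contact_force: [-0.3, 0.1, 0.9]
gripper_width: 0.0469
gripper_force: 0.0
```

Run:
```python
from h import *
s=r.get_state();print(cur(),s['time_s'],s['gripper_width'])
snap('wrist','w7.png');snap('top','top7.png');m=load('w7.png')
a=cv2.imread('pics/w7.png')[100:320];b=cv2.imread('pics/top7.png')[195:275,120:260]
b=cv2.resize(b,(560,320),interpolation=cv2.INTER_CUBIC);cv2.imwrite('pics/c7.png',np.vstack([a,b]))
for P in[(.49,-.328),(.5217,-.251)]:
    p=proj(m,[*P,.056],True);print('mount pred',p)
    try:
        q,a=circ(m['im'],p,32,120);print(q,a,at(m,q,.056,True)[:2])
    except Exception as e: print(e)
```

```text
[np.float64(0.5218453633780128), np.float64(-0.25178330488403405), np.float64(0.1632188869641957), np.float64(161.77635192685565)] 21.975 0.04686985900443091
mount pred [184.3809672  202.45715233]
[185.2460181  203.48962988] 1454.5 [ 0.49107676 -0.32762195]
mount pred [283.17067548 209.39826239]
[282.99946633 209.77158715] 1561.5 [ 0.52196025 -0.25123333]
```

View pics/c7.png

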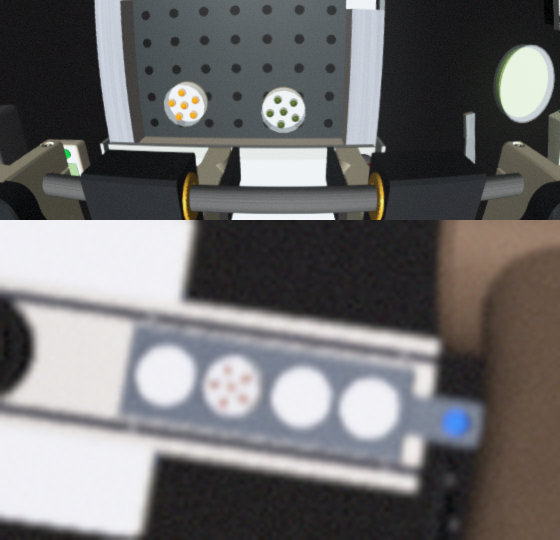

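The olive mount at (283,210) is directly under the gripper, and amber is at (185,203). The lower panel shows brown seated in pocket 3. I'll pick olive.

Run:
```python
from h import *
plan((.522,-.2512,.0625,161.85))
y=np.degrees(C0[2])-180;u=np.array([np.cos(C0[2]),np.sin(C0[2])]);t=np.array([.5098,.2087])-.046*u-.0012*u;print(t)
plan((*t,.16,y),(*t,.075,y),start=(.522,-.2512,.179,161.85))
```

```text
from [  0.5223  -0.2509   0.1638 161.9275]
[0.0021, -0.0029, 0.8445, 0.0002] rows 1.6

[0.50138202 0.16225673]
from [  0.522   -0.2512   0.179  161.85  ]
[0.3091, 0.8051, 0.0396, -0.068] rows 2.3
[-0.0521, 0.8609, 0.0396, -0.068] rows 2.3
[-0.404, 0.762, 0.0396, -0.068] rows 2.3
[-0.6833, 0.5262, 0.0396, -0.068] rows 2.3
[0.0, -0.0, 0.7083, -0.0] rows 1.4
```

Call:
drive_tool(increments=[[[0.05, 0.002, 0.001, 0.4, 0], [0.05, 0.002, 0.001, 0.65, 0], [0.05, 0.002, 0.001, 0.82, 0], [0.05, 0.002, 0.001, 0.84, 0], [-0.3, 0.002, 0.001, 0.84, 0]]])

```text
time_s: 22.7
tcp_pos: [0.5231, -0.2507, 0.0644]
eef_rot: [-180.0, 0.0, 161.9]
contact_force: [-0.0, -0.7, 0.6]
gripper_width: 0.0403
gripper_force: 0.0
```

Call:
drive_tool(increments=[[[-0.6, 0, 0, 0, 0], [-0.6, 0, 0, 0, 0], [-0.6, 0, 0, 0, 0], [-0.6, 0, 0, 0, 0], [-0.6, 0, 0, 0, 0]]])

```text
time_s: 23.32
tcp_pos: [0.5232, -0.2511, 0.0648]
eef_rot: [180.0, 0.1, 161.9]
contact_force: [-2.1, 3.1, 6.4]
gripper_width: 0.035
gripper_force: 25.0
```

Call:
drive_tool(increments=[[[-0.6, 0, 0, -0.15, 0], [-0.6, 0, 0, -0.5, 0], [-0.6, 0, 0, -0.97, 0], [-0.6, 0, 0, -0.97, 0]]])

```text
time_s: 23.82
tcp_pos: [0.5252, -0.2519, 0.1852]
eef_rot: [180.0, 0.5, 161.9]
contact_force: [-0.0, 0.1, -0.5]
gripper_width: 0.0348
gripper_force: 25.0
```

Run:
```python
from h import *
s=r.get_state();c=cur();print(c,s['time_s'],s['gripper_width'],s['gripper_force'])
snap('wrist','w8.png');g=load('w8.png')['im'].min(axis=2)
for x in(276,283,290): print(x,[int(v) for v in g[222:246,x]])
y=np.degrees(C0[2])-180
plan((.5014,.1623,.16,y))
```

```text
[np.float64(0.5251804614413457), np.float64(-0.25192809295376667), np.float64(0.1852411712364578), np.float64(161.8658519894199)] 23.825 0.03484918526173398 24.99988943338394
276 [83, 89, 99, 115, 120, 138, 189, 197, 194, 193, 196, 195, 194, 203, 228, 241, 243, 241, 239, 212, 160, 155, 152, 133]
283 [87, 84, 101, 118, 125, 175, 192, 195, 194, 197, 196, 196, 203, 232, 241, 242, 242, 243, 242, 242, 242, 242, 242, 242]
290 [83, 85, 96, 113, 113, 132, 186, 191, 195, 194, 195, 196, 195, 200, 227, 241, 242, 242, 242, 240, 242, 242, 241, 242]
from [  0.5237  -0.2514   0.1826 161.8302]
[0.3129, 0.8043, 0.047, -0.068] rows 2.3
[-0.0484, 0.8617, 0.047, -0.068] rows 2.3
[-0.401, 0.7642, 0.047, -0.068] rows 2.3
[-0.6816, 0.5294, 0.047, -0.068] rows 2.3
```

Call:
drive_tool(increments=[[[-0.6, 0.313, 0.804, 0.047, -0.068], [-0.6, 0.313, 0.804, 0.047, -0.068], [-0.6, 0.313, 0.804, 0.047, -0.068]]])

```text
time_s: 24.25
tcp_pos: [0.516, -0.1455, 0.1733]
eef_rot: [180.0, -0.1, -173.3]
contact_force: [-0.2, 0.3, -0.1]
gripper_width: 0.0346
gripper_force: 25.0
```

Call:
drive_tool(increments=[[[-0.6, -0.048, 0.862, 0.047, -0.068], [-0.6, -0.048, 0.862, 0.047, -0.068], [-0.6, -0.048, 0.862, 0.047, -0.068]]])

```text
time_s: 24.62
tcp_pos: [0.5104, -0.0422, 0.1677]
eef_rot: [179.9, -0.1, -148.8]
contact_force: [-0.7, -0.2, -0.3]
gripper_width: 0.0347
gripper_force: 25.0
```

Call:
drive_tool(increments=[[[-0.6, -0.401, 0.764, 0.047, -0.068], [-0.6, -0.401, 0.764, 0.047, -0.068], [-0.6, -0.401, 0.764, 0.047, -0.068]]])

```text
time_s: 25.0
tcp_pos: [0.5049, 0.0611, 0.1619]
eef_rot: [179.9, -0.1, -124.4]
contact_force: [-0.7, -0.0, -0.1]
gripper_width: 0.0351
gripper_force: 25.0
```

Call:
drive_tool(increments=[[[-0.6, -0.682, 0.529, 0.047, -0.068], [-0.6, -0.682, 0.529, 0.047, -0.068], [-0.6, -0.682, 0.529, 0.047, -0.068], [-0.6, -0.682, 0.529, 0.047, -0.068], [-0.6, -0.682, 0.529, 0.047, -0.068]]])

```text
time_s: 25.62
tcp_pos: [0.4998, 0.1619, 0.157]
eef_rot: [179.9, -0.0, -100.4]
contact_force: [-0.3, -0.3, 0.4]
gripper_width: 0.0348
gripper_force: 25.0
```

Run:
```python
from h import *
s=r.get_state();c=cur();print(c,s['time_s'],s['gripper_width'],s['gripper_force'])
snap('wrist','w9.png');g=load('w9.png')['im'].min(axis=2)
for x in(276,283,290): print(x,[int(v) for v in g[222:246,x]])
y=np.degrees(C0[2])-180
plan((.5017,.1640,.075,y))
```

```text
[np.float64(0.4998177487249924), np.float64(0.16194380387645013), np.float64(0.15702874328644637), np.float64(-100.35276894261398)] 25.625 0.03481399445951356 24.99981164932251
276 [242, 242, 241, 237, 156, 115, 172, 183, 187, 187, 189, 188, 190, 192, 219, 240, 242, 241, 238, 212, 162, 152, 154, 135]
283 [242, 242, 239, 189, 124, 160, 188, 189, 192, 191, 190, 195, 195, 223, 241, 242, 242, 241, 242, 241, 241, 242, 243, 242]
290 [242, 241, 241, 237, 164, 124, 173, 190, 188, 194, 193, 193, 193, 197, 221, 240, 241, 241, 241, 242, 242, 241, 242, 240]
from [   0.5       0.1619    0.1573 -100.3525]
[-0.0197, -0.0109, 0.6854, -0.0002] rows 1.3
```

Call:
drive_tool(increments=[[[-0.6, -0.016, -0.014, 0.4, 0], [-0.6, -0.016, -0.014, 0.685, 0], [-0.6, -0.016, -0.014, 0.685, 0], [-0.6, -0.016, -0.014, 0.685, 0]]])

```text
time_s: 26.18
tcp_pos: [0.503, 0.1642, 0.0766]
eef_rot: [-179.9, 0.0, -100.3]
contact_force: [-0.1, -0.0, 0.6]
gripper_width: 0.035
gripper_force: 25.0
```

Call:
drive_tool(increments=[[[-0.6, 0, 0, 0.08, 0], [-0.6, 0, 0, 0.12, 0], [-0.6, 0, 0, 0.15, 0], [-0.6, 0, 0, 0.165, 0], [-0.6, 0, 0, 0.165, 0]]])

```text
time_s: 26.8
tcp_pos: [0.5022, 0.1641, 0.0556]
eef_rot: [180.0, -0.0, -100.2]
contact_force: [0.0, -0.2, -0.0]
gripper_width: 0.035
gripper_force: 25.0
```

Call:
drive_tool(increments=[[[-0.6, 0, 0, 0.008, 0], [-0.6, 0, 0, 0.012, 0], [-0.1, 0, 0, 0.012, 0], [0.05, 0, 0, 0.012, 0], [0.05, 0, 0, 0.012, 0]]])

```text
time_s: 27.42
tcp_pos: [0.5022, 0.1641, 0.0543]
eef_rot: [-180.0, 0.0, -100.2]
contact_force: [0.8, 1.1, -0.4]
gripper_width: 0.0454
gripper_force: 0.0
```

Call:
drive_tool(increments=[[[0.05, 0, 0, 0, 0], [0.06, 0, 0, -0.1, 0], [0.1, 0, 0, -0.4, 0], [0.1, 0, 0, -0.8, 0], [0.1, 0, 0, -0.8, 0]]])

```text
time_s: 28.05
tcp_pos: [0.5045, 0.1655, 0.155]
eef_rot: [-179.7, 0.3, -100.2]
contact_force: [-0.0, 0.5, -0.3]
gripper_width: 0.0481
gripper_force: 0.0
```

Run:
```python
from h import *
s=r.get_state();print(cur(),s['time_s'],s['gripper_width'])
plan((.4911,-.3276,.163,161.85))
```

```text
[np.float64(0.5044610653438059), np.float64(0.16551674233007635), np.float64(0.15504098699894736), np.float64(-100.19828728437439)] 28.05 0.04807486352044189
from [   0.5045    0.1655    0.155  -100.1983]
[0.8128, -0.1236, -0.0133, 0.0544] rows 1.8
[0.7243, -0.389, -0.0133, 0.0544] rows 1.8
[0.552, -0.6093, -0.0133, 0.0544] rows 1.8
[0.3157, -0.7591, -0.0133, 0.0544] rows 1.8
[0.0429, -0.821, -0.0133, 0.0544] rows 1.8
```

Call:
drive_tool(increments=[[[0.1, 0.813, -0.124, -0.013, 0.0544], [0.1, 0.813, -0.124, -0.013, 0.0544], [0.1, 0.813, -0.124, -0.013, 0.0544]]])

```text
time_s: 28.42
tcp_pos: [0.4988, 0.0634, 0.1519]
eef_rot: [180.0, -0.0, -120.1]
contact_force: [-0.3, 0.6, 0.1]
gripper_width: 0.048
gripper_force: 0.0
```

Call:
drive_tool(increments=[[[0.06, 0.724, -0.389, -0.013, 0.0544], [0.06, 0.724, -0.389, -0.013, 0.0544], [0.06, 0.724, -0.389, -0.013, 0.0544]]])

```text
time_s: 28.8
tcp_pos: [0.4965, -0.0344, 0.1533]
eef_rot: [180.0, -0.0, -139.6]
contact_force: [-0.1, -0.9, -0.0]
gripper_width: 0.0461
gripper_force: 0.0
```

Call:
drive_tool(increments=[[[0.06, 0.552, -0.609, -0.013, 0.0544], [0.06, 0.552, -0.609, -0.013, 0.0544], [0.06, 0.552, -0.609, -0.013, 0.0544]]])

```text
time_s: 29.18
tcp_pos: [0.4941, -0.1326, 0.1548]
eef_rot: [180.0, -0.0, -159.1]
contact_force: [-0.2, 0.3, 0.5]
gripper_width: 0.0462
gripper_force: 0.0
```

Call:
drive_tool(increments=[[[0.06, 0.316, -0.759, -0.013, 0.0544], [0.06, 0.316, -0.759, -0.013, 0.0544], [0.06, 0.316, -0.759, -0.013, 0.0544]]])

```text
time_s: 29.55
tcp_pos: [0.4917, -0.2309, 0.1562]
eef_rot: [-180.0, -0.0, -178.6]
contact_force: [0.1, 0.2, -0.2]
gripper_width: 0.0463
gripper_force: 0.0
```

Call:
drive_tool(increments=[[[0.06, 0.043, -0.821, -0.013, 0.0544], [0.06, 0.043, -0.821, -0.013, 0.0544], [0.06, 0.043, -0.821, -0.013, 0.0544], [0.06, 0.043, -0.821, -0.013, 0.0544], [0.06, 0.043, -0.821, -0.013, 0.0544]]])

```text
time_s: 30.18
tcp_pos: [0.489, -0.3275, 0.1581]
eef_rot: [180.0, 0.0, 162.0]
contact_force: [-0.3, 0.3, 0.1]
gripper_width: 0.0467
gripper_force: 0.0
```

Run:
```python
from h import *
s=r.get_state();print(cur(),s['time_s'],s['gripper_width'])
snap('wrist','w10.png');snap('top','top10.png');m=load('w10.png')
a=cv2.imread('pics/w10.png')[100:320];b=cv2.imread('pics/top10.png')[195:275,120:260]
b=cv2.resize(b,(560,320),interpolation=cv2.INTER_CUBIC);cv2.imwrite('pics/c10.png',np.vstack([a,b]))
P=(.4911,-.3276)
p=proj(m,[*P,.056],True);print('mount pred',p)
q,a=circ(m['im'],p,32,120);print(q,a,at(m,q,.056,True)[:2])
plan((*at(m,q,.056,True)[:2],.0625,161.85))
```

```text
[np.float64(0.48895896016255747), np.float64(-0.32749914697152166), np.float64(0.15814375731543262), np.float64(162.0331787508448)] 30.175 0.04666540969906426
mount pred [283.002881   213.76617261]
[282.97955199 213.89303329] 1622.0 [ 0.49119654 -0.32765105]
from [ 4.889000e-01 -3.278000e-01  1.582000e-01  1.619846e+02]
[-0.0176, 0.0073, 0.7979, 0.0004] rows 1.5
```

View pics/c10.png

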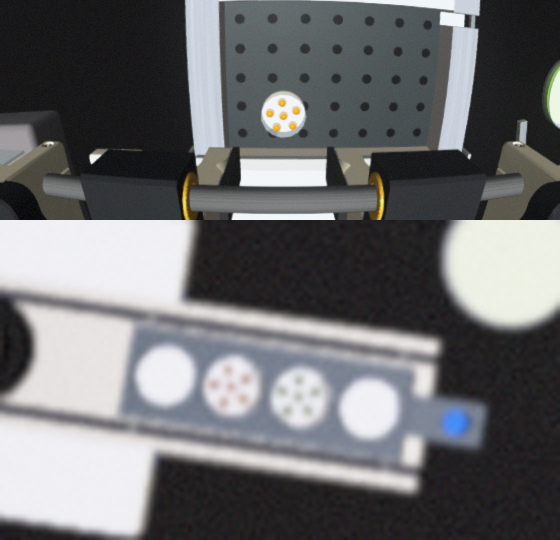

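Brown and olive are seated in pockets 3 and 2, and only amber remains, at (283,214). I'll pick it.

Call:
drive_tool(increments=[[[0.05, -0.016, 0.004, 0.4, 0], [0.05, -0.016, 0.004, 0.65, 0], [0.05, -0.016, 0.004, 0.78, 0], [0.05, -0.016, 0.004, 0.798, 0], [-0.3, -0.016, 0.004, 0.798, 0]]])

```text
time_s: 30.9
tcp_pos: [0.4913, -0.3292, 0.0633]
eef_rot: [-180.0, 0.1, 161.9]
contact_force: [-0.0, -0.1, 0.5]
gripper_width: 0.0408
gripper_force: 0.0
```

Call:
drive_tool(increments=[[[-0.6, 0, 0, 0, 0], [-0.6, 0, 0, 0, 0], [-0.6, 0, 0, 0, 0], [-0.6, 0, 0, 0, 0], [-0.6, 0, 0, 0, 0]]])

```text
time_s: 31.52
tcp_pos: [0.4913, -0.3293, 0.0635]
eef_rot: [-180.0, 0.1, 161.9]
contact_force: [-0.4, 2.2, 6.1]
gripper_width: 0.0351
gripper_force: 25.0
```

Call:
drive_tool(increments=[[[-0.6, 0, 0, -0.15, 0], [-0.6, 0, 0, -0.5, 0], [-0.6, 0, 0, -0.97, 0], [-0.6, 0, 0, -0.97, 0], [-0.6, 0, 0, -0.97, 0]]])

```text
time_s: 32.15
tcp_pos: [0.4901, -0.3288, 0.1786]
eef_rot: [180.0, 0.0, 161.8]
contact_force: [0.2, -0.5, -0.0]
gripper_width: 0.0352
gripper_force: 25.0
```

Run:
```python
from h import *
s=r.get_state();c=cur();print(c,s['time_s'],s['gripper_width'],s['gripper_force'])
snap('wrist','w11.png');g=load('w11.png')['im'].min(axis=2)
for x in(276,283,290): print(x,[int(v) for v in g[222:246,x]])
y=np.degrees(C0[2])-180
plan((.4935,.118,.16,y))
```

```text
[np.float64(0.49014718654710204), np.float64(-0.328849592692463), np.float64(0.17864290549265896), np.float64(161.81064916152778)] 32.15 0.03515073209744751 24.999985098838806
276 [52, 50, 49, 52, 61, 102, 128, 161, 206, 209, 208, 209, 208, 208, 213, 219, 243, 247, 247, 246, 238, 197, 173, 168]
283 [88, 89, 91, 89, 104, 121, 137, 198, 211, 210, 210, 210, 211, 208, 210, 229, 246, 247, 245, 233, 179, 166, 164, 146]
290 [90, 92, 90, 95, 91, 106, 121, 152, 203, 206, 207, 208, 207, 205, 209, 212, 238, 246, 248, 247, 247, 247, 248, 247]
from [  0.4898  -0.3288   0.1778 161.8125]
[0.2831, 0.8867, 0.0371, -0.068] rows 2.3
[-0.1097, 0.9243, 0.0371, -0.068] rows 2.3
[-0.4829, 0.7957, 0.0371, -0.068] rows 2.3
[-0.7692, 0.5241, 0.0371, -0.068] rows 2.3
```

Call:
drive_tool(increments=[[[-0.6, 0.283, 0.887, 0.037, -0.068], [-0.6, 0.283, 0.887, 0.037, -0.068], [-0.6, 0.283, 0.887, 0.037, -0.068]]])

```text
time_s: 32.58
tcp_pos: [0.4905, -0.2147, 0.1729]
eef_rot: [179.9, -0.1, -173.3]
contact_force: [0.2, -0.5, 0.4]
gripper_width: 0.0346
gripper_force: 25.0
```

Call:
drive_tool(increments=[[[-0.6, -0.11, 0.924, 0.037, -0.068], [-0.6, -0.11, 0.924, 0.037, -0.068], [-0.6, -0.11, 0.924, 0.037, -0.068]]])

```text
time_s: 32.95
tcp_pos: [0.4915, -0.1032, 0.1684]
eef_rot: [179.9, -0.1, -148.8]
contact_force: [0.6, -0.1, -0.2]
gripper_width: 0.0348
gripper_force: 25.0
```

Call:
drive_tool(increments=[[[-0.6, -0.483, 0.796, 0.037, -0.068], [-0.6, -0.483, 0.796, 0.037, -0.068], [-0.6, -0.483, 0.796, 0.037, -0.068]]])

```text
time_s: 33.33
tcp_pos: [0.4926, 0.0084, 0.164]
eef_rot: [179.9, -0.1, -124.3]
contact_force: [0.5, 0.2, -0.4]
gripper_width: 0.0353
gripper_force: 25.0
```

Call:
drive_tool(increments=[[[-0.6, -0.769, 0.524, 0.037, -0.068], [-0.6, -0.769, 0.524, 0.037, -0.068], [-0.6, -0.769, 0.524, 0.037, -0.068], [-0.6, -0.769, 0.524, 0.037, -0.068], [-0.6, -0.769, 0.524, 0.037, -0.068]]])

```text
time_s: 33.95
tcp_pos: [0.4937, 0.1171, 0.1602]
eef_rot: [179.9, -0.1, -100.4]
contact_force: [-0.4, 1.7, -0.4]
gripper_width: 0.0348
gripper_force: 25.0
```

Run:
```python
from h import *
s=r.get_state();c=cur();print(c,s['time_s'],s['gripper_width'],s['gripper_force'])
snap('wrist','w12.png');g=load('w12.png')['im'].min(axis=2)
for x in(276,283,290): print(x,[int(v) for v in g[222:246,x]])
y=np.degrees(C0[2])-180
plan((.4935,.1178,.075,y))
```

```text
[np.float64(0.49370978752857875), np.float64(0.11707393770805649), np.float64(0.1601691728108376), np.float64(-100.3523202983675)] 33.95 0.03484625703913333 24.999826848506927
276 [243, 244, 242, 202, 93, 76, 101, 127, 186, 192, 194, 190, 192, 189, 192, 199, 232, 243, 242, 241, 229, 185, 163, 158]
283 [242, 243, 243, 242, 223, 139, 116, 181, 192, 193, 195, 194, 193, 197, 195, 214, 240, 244, 241, 229, 172, 156, 161, 145]
290 [243, 244, 240, 204, 92, 74, 110, 140, 189, 195, 195, 199, 196, 199, 197, 202, 230, 242, 243, 243, 243, 243, 244, 243]
from [   0.4938    0.117     0.1604 -100.3552]
[-0.0059, 0.0038, 0.7117, -0.0002] rows 1.4
```

Call:
drive_tool(increments=[[[-0.6, -0.006, 0.006, 0.4, 0], [-0.6, -0.006, 0.006, 0.71, 0], [-0.6, -0.006, 0.006, 0.71, 0], [-0.6, -0.006, 0.006, 0.71, 0]]])

```text
time_s: 34.5
tcp_pos: [0.4944, 0.1185, 0.0769]
eef_rot: [-179.9, 0.0, -100.3]
contact_force: [0.3, -0.1, 0.0]
gripper_width: 0.0349
gripper_force: 25.0
```

Call:
drive_tool(increments=[[[-0.6, 0, 0, 0.08, 0], [-0.6, 0, 0, 0.12, 0], [-0.6, 0, 0, 0.15, 0], [-0.6, 0, 0, 0.165, 0], [-0.6, 0, 0, 0.165, 0]]])

```text
time_s: 35.12
tcp_pos: [0.4935, 0.1185, 0.0558]
eef_rot: [180.0, -0.0, -100.2]
contact_force: [-0.2, 0.3, -0.2]
gripper_width: 0.035
gripper_force: 25.0
```

Call:
drive_tool(increments=[[[-0.6, 0, 0, 0.012, 0], [-0.6, 0, 0, 0.023, 0], [-0.6, 0, 0, 0.023, 0]]])

```text
time_s: 35.5
tcp_pos: [0.4935, 0.1185, 0.0531]
eef_rot: [180.0, -0.0, -100.2]
contact_force: [1.2, 0.9, 0.3]
gripper_width: 0.035
gripper_force: 25.0
```

Call:
drive_tool(increments=[[[-0.1, 0, 0, 0, 0], [0.05, 0, 0, 0, 0], [0.05, 0, 0, 0, 0], [0.05, 0, 0, 0, 0]]])

```text
time_s: 36.0
tcp_pos: [0.4935, 0.1185, 0.0532]
eef_rot: [-180.0, 0.0, -100.2]
contact_force: [0.4, 0.4, -0.3]
gripper_width: 0.0457
gripper_force: 0.0
```

Call:
drive_tool(increments=[[[0.06, 0, 0, -0.1, 0], [0.1, 0, 0, -0.4, 0], [0.1, 0, 0, -0.8, 0], [0.1, 0, 0, -0.8, 0], [0.1, 0, 0, -0.8, 0]]])

```text
time_s: 36.62
tcp_pos: [0.4934, 0.1185, 0.1497]
eef_rot: [-180.0, 0.1, -100.3]
contact_force: [-0.1, -0.2, -0.5]
gripper_width: 0.0483
gripper_force: 0.0
```

Run:
```python
from h import *
s=r.get_state();c=cur();print(c,s['time_s'],s['gripper_width'])
y=np.degrees(C0[2])-180
plan((.4829,.0605,.16,y))
plan((.530,.2,.2,y))
```

```text
[np.float64(0.49337345038757446), np.float64(0.1185427117216601), np.float64(0.14966581193356993), np.float64(-100.25767961480783)] 36.625 0.048286215947431294
from [   0.4934    0.1185    0.1497 -100.2577]
[0.4915, -0.0002, -0.0861, 0.0] rows 1.0

from [   0.4934    0.1185    0.1497 -100.2577]
[-0.7223, -0.1795, -0.4195, 0.0] rows 1.6
```

Call:
drive_tool(increments=[[[0.1, -0.6, 0, -0.4, 0], [0.1, -0.6, 0, -0.4, 0], [0.1, -0.6, 0, -0.4, 0], [0.1, -0.6, 0, -0.4, 0]]])

```text
time_s: 37.12
tcp_pos: [0.5054, 0.1886, 0.1957]
eef_rot: [179.9, -0.1, -100.3]
contact_force: [0.2, 0.0, -0.0]
gripper_width: 0.0483
gripper_force: 0.0
```

Run:
```python
from h import *
s=r.get_state();c=cur();print(c,s['time_s'])
snap('wrist','w13.png');m=load('w13.png')
u=np.array([np.cos(C0[2]),np.sin(C0[2])]);p3=np.array([.5098,.2087])
for i in range(3):
    P=p3-(2-i)*.046*u;p=proj(m,[*P,.051],True);q,a=circ(m['im'],p,20,120);print(p,q,a,at(m,q,.051,True)[:2],P)
im=cv2.imread('pics/w13.png')[0:260,160:400];cv2.imwrite('pics/c13.png',cv2.resize(im,None,fx=2.3,fy=2.3,interpolation=cv2.INTER_CUBIC))
y=np.degrees(C0[2])-180
hs=cv2.cvtColor(m['im'],cv2.COLOR_RGB2HSV);H,Sx,V=[hs[...,i].astype(int) for i in range(3)]
b=((H>100)&(H<125)&(Sx>130)&(V>70)).astype(np.uint8);b[:,:240]=0;b[:,320:]=0
n,l,st,ce=cv2.connectedComponentsWithStats(b);i=1+np.argmax(st[1:,4]);print('knob',ce[i],at(m,ce[i],.062,True)[:2])
plan((.4829,.0600,.16,y))
```

```text
[np.float64(0.5053800786215752), np.float64(0.18855426701227984), np.float64(0.19568008476966725), np.float64(-100.2542390990508)] 37.125
[282.27387492 120.86464472] [282. 120.] 1232.0 [0.49349307 0.117366  ] [0.49339207 0.11817498]
[282.25796067 171.38682223] [281.73823781 170.18505845] 1169.0 [0.50186335 0.16225558] [0.50159604 0.16343749]
[282.25107729 219.24725195] [281.63205915 216.90168318] 1059.5 [0.50995877 0.20628856] [0.5098 0.2087]
knob [281.87096774  52.26451613] [0.48301483 0.05880872]
from [   0.5054    0.1883    0.1958 -100.2736]
[0.5428, -0.003, 0.1491, -0.0] rows 1.1
[0.5428, -0.003, 0.1491, -0.0] rows 1.1
```

View pics/c13.png

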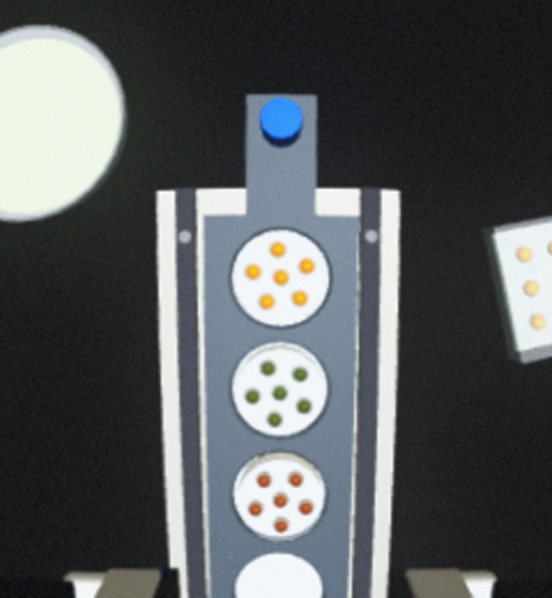

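All three mounts sit flat in their pockets (amber at (280,277), olive (280,390), brown (280,497)). Before pushing home I'll check arm clearance to the optics in the top view.

Run:
```python
from h import *
snap('top','top14.png');snap('side','side14.png')
a=cv2.imread('pics/top14.png')[130:420,0:330];b=cv2.imread('pics/side14.png')[130:420,290:560]
cv2.imwrite('pics/c14.png',cv2.resize(np.hstack([a,b]),None,fx=1.33,fy=1.33))
m=load('side14.png')
```

```text
(no output)
```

View pics/c14.png

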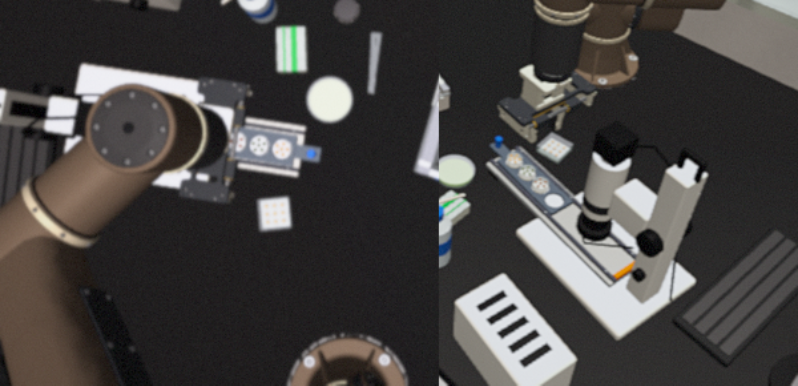

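Run:
```python
from h import *
m=load('top14.png');ms=load('side14.png')
for z in(.35,.4,.45,.5,.55,.6,.65,.7):
    print(z,'disk',at(m,(96.2,224),z)[:2].round(3),'ring/forearm',at(m,(60,285),z)[:2].round(3),'flange edge',at(m,(165,230),z)[:2].round(3))
print(r.get_state()['joints'].round(1))
for z in(.2,.3,.35,.4,.45,.5,.6): print(z,'side px of TCP axis',proj(ms,(.5054,.1886,z)).round(0),'barrel',proj(ms,(.5374,.364,z)).round(0))
for j in('side0.png',): pass
```

```text
0.35 disk [0.527 0.301] ring/forearm [0.408 0.372] flange edge [0.511 0.163]
0.4 disk [0.523 0.281] ring/forearm [0.411 0.348] flange edge [0.508 0.15 ]
0.45 disk [0.52 0.26] ring/forearm [0.414 0.324] flange edge [0.506 0.137]
0.5 disk [0.517 0.24 ] ring/forearm [0.417 0.3  ] flange edge [0.503 0.125]
0.55 disk [0.513 0.22 ] ring/forearm [0.42  0.277] flange edge [0.501 0.112]
0.6 disk [0.51 0.2 ] ring/forearm [0.423 0.253] flange edge [0.498 0.099]
0.65 disk [0.507 0.18 ] ring/forearm [0.426 0.229] flange edge [0.496 0.086]
0.7 disk [0.503 0.16 ] ring/forearm [0.429 0.205] flange edge [0.493 0.074]
[ 41.2   9.7 -19.8  -0.  -60.6 -51.5]
0.2 side px of TCP axis [368. 227.] barrel [414. 267.]
0.3 side px of TCP axis [372. 199.] barrel [421. 239.]
0.35 side px of TCP axis [374. 184.] barrel [425. 224.]
0.4 side px of TCP axis [377. 169.] barrel [429. 208.]
0.45 side px of TCP axis [380. 152.] barrel [434. 191.]
0.5 side px of TCP axis [382. 135.] barrel [439. 173.]
0.6 side px of TCP axis [388.  96.] barrel [449. 133.]
```

The arm's offset link sits about 0.43 m above the TCP, so it stays above and beside the optics. Pushing from behind the blue knob with shut fingers gives extra margin, so I'll do that.

Run:
```python
from h import *
y=np.degrees(C0[2])-180
plan((.4766,.0241,.17,y),(.4766,.0241,.057,y))
```

```text
from [   0.5058    0.1884    0.1962 -100.2883]
[0.6952, -0.0026, 0.1093, -0.0] rows 1.4
[0.6952, -0.0025, 0.1093, -0.0] rows 1.4
[0.0, -0.0, 0.9417, -0.0] rows 1.8
```

Call:
drive_tool(increments=[[[-1, 0.695, -0.003, 0.109, 0], [-1, 0.695, -0.003, 0.109, 0], [-1, 0.695, -0.003, 0.109, 0]]], squeeze=10)

```text
time_s: 37.65
tcp_pos: [0.4914, 0.1055, 0.1839]
eef_rot: [180.0, -0.0, -100.4]
contact_force: [0.2, 0.4, -0.7]
gripper_width: 0.0239
gripper_force: 0.0
```

Call:
drive_tool(increments=[[[-1, 0.695, -0.003, 0.109, 0], [-1, 0.695, -0.003, 0.109, 0], [-1, 0.695, -0.003, 0.109, 0], [-1, 0.695, -0.003, 0.109, 0], [-1, 0.695, -0.003, 0.109, 0]]])

```text
time_s: 38.28
tcp_pos: [0.4779, 0.0261, 0.1712]
eef_rot: [-180.0, 0.0, -100.2]
contact_force: [0.3, -0.1, -0.4]
gripper_width: 0.0003
gripper_force: 0.0
```

Call:
drive_tool(increments=[[[-1, 0, 0, 0.5, 0], [-1, 0, 0, 0.85, 0], [-1, 0, 0, 0.94, 0], [-1, 0, 0, 0.94, 0], [-1, 0, 0, 0.94, 0]]])

```text
time_s: 38.9
tcp_pos: [0.4787, 0.0258, 0.0597]
eef_rot: [-179.9, 0.1, -100.2]
contact_force: [-0.2, -0.0, -0.7]
gripper_width: 0.0004
gripper_force: 0.0
```

Run:
```python
from h import *
y=np.degrees(C0[2])-180
print(r.get_state()['gripper_width'])
plan((.4926,.116,.057,y),(.5076,.1990,.057,y),(.5118,.2230,.057,y))
```

```text
0.0003727279908043789
from [ 4.787000e-01  2.580000e-02  5.970000e-02 -1.002064e+02]
[-0.7602, 0.0191, 0.0227, 0.0002] rows 1.5
[-0.7029, 0.0004, 0.0, -0.0] rows 1.3
[-0.203, 0.0012, 0.0, -0.0] rows 0.4
```

Call:
drive_tool(increments=[[[-1, -0.05, 0.002, 0.02, 0], [-1, -0.1, 0.005, 0.02, 0], [-1, -0.18, 0.01, 0.02, 0], [-1, -0.26, 0.012, 0.02, 0], [-1, -0.34, 0.015, 0.02, 0]]])

```text
time_s: 39.52
tcp_pos: [0.4829, 0.0662, 0.0559]
eef_rot: [180.0, -0.0, -100.2]
contact_force: [-0.4, -2.8, 2.3]
gripper_width: 0.0003
gripper_force: 1.4
```

Call:
drive_tool(increments=[[[-1, -0.08, 0, 0, 0], [-1, -0.16, 0, 0, 0], [-1, -0.24, 0, 0, 0], [-1, -0.32, 0, 0, 0], [-1, -0.4, 0, 0, 0]]])

```text
time_s: 40.15
tcp_pos: [0.4915, 0.1134, 0.0558]
eef_rot: [180.0, -0.0, -100.2]
contact_force: [-0.1, -2.4, 1.6]
gripper_width: 0.0005
gripper_force: 1.5
```

Call:
drive_tool(increments=[[[-1, -0.08, 0, 0, 0], [-1, -0.16, 0, 0, 0], [-1, -0.24, 0, 0, 0], [-1, -0.32, 0, 0, 0], [-1, -0.4, 0, 0, 0]]])

```text
time_s: 40.78
tcp_pos: [0.5, 0.1607, 0.0558]
eef_rot: [180.0, -0.0, -100.2]
contact_force: [-0.9, -2.5, 2.8]
gripper_width: 0.0003
gripper_force: 1.5
```

Run:
```python
from h import *
y=np.degrees(C0[2])-180;s=r.get_state();print(cur(),s['contact_force'])
snap('wrist','w15.png');m=load('w15.png')
hs=cv2.cvtColor(m['im'],cv2.COLOR_RGB2HSV);H,Sx,V=[hs[...,i].astype(int) for i in range(3)]
b=((H>100)&(H<125)&(Sx>130)&(V>70)).astype(np.uint8);b[:,:230]=0;b[:,330:]=0
n,l,st,ce=cv2.connectedComponentsWithStats(b);print(st[1:].tolist())
plan((.5118,.2230,.057,y))
```

```text
[np.float64(0.500037851921508), np.float64(0.16066865224822416), np.float64(0.055767723929560364), np.float64(-100.24554767624147)] [-0.85170674 -2.51181969  2.7549528 ]
[[282, 314, 2, 9, 17]]
from [ 5.006000e-01  1.618000e-01  5.580000e-02 -1.002174e+02]
[-0.5187, -0.0011, -0.0097, 0.0002] rows 1.0
```

Call:
drive_tool(increments=[[[-1, -0.08, 0, 0, 0], [-1, -0.16, 0, 0, 0], [-1, -0.24, 0, 0, 0], [-1, -0.32, 0, 0, 0], [-1, -0.38, 0, 0, 0]]])

```text
time_s: 41.45
tcp_pos: [0.5082, 0.2056, 0.0557]
eef_rot: [180.0, -0.0, -100.2]
contact_force: [-1.0, -2.6, 0.7]
gripper_width: 0.0005
gripper_force: 1.1
```

Call:
drive_tool(increments=[[[-1, -0.03, 0, 0, 0], [-1, -0.05, 0, 0, 0], [-1, -0.06, 0, 0, 0]]])

```text
time_s: 41.82
tcp_pos: [0.5093, 0.212, 0.0558]
eef_rot: [180.0, -0.0, -100.2]
contact_force: [0.3, -2.4, 0.2]
gripper_width: 0.0004
gripper_force: 1.0
```

Call:
drive_tool(increments=[[[-1, -0.015, 0, 0, 0], [-1, -0.03, 0, 0, 0], [-1, -0.045, 0, 0, 0]]])

```text
time_s: 42.2
tcp_pos: [0.5103, 0.2174, 0.0558]
eef_rot: [-180.0, 0.0, -100.3]
contact_force: [-0.1, -2.0, 0.1]
gripper_width: 0.0002
gripper_force: 1.0
```

Call:
drive_tool(increments=[[[-1, -0.01, 0, 0, 0], [-1, -0.02, 0, 0, 0], [-1, -0.03, 0, 0, 0]]])

```text
time_s: 42.58
tcp_pos: [0.5109, 0.2208, 0.0558]
eef_rot: [180.0, -0.0, -100.2]
contact_force: [-0.4, -4.2, 1.8]
gripper_width: 0.0007
gripper_force: 2.3
```

Call:
drive_tool(increments=[[[-1, -0.008, 0, 0, 0], [-1, -0.016, 0, 0, 0], [-1, -0.016, 0, 0, 0]]])

```text
time_s: 42.95
tcp_pos: [0.5107, 0.221, 0.0557]
eef_rot: [179.9, -0.2, -100.3]
contact_force: [1.2, -9.1, 3.2]
gripper_width: 0.0003
gripper_force: 4.2
```

The carrier is against the stop: force rose to 9 N with no travel. I'll back off and go to the cover knob.

Call:
drive_tool(increments=[[[-1, 0.1, 0, 0, 0], [-1, 0.3, 0, -0.05, 0], [-1, 0.5, 0, -0.4, 0], [-1, 0.6, 0, -0.98, 0], [-1, 0.6, 0, -0.98, 0]]])

```text
time_s: 43.58
tcp_pos: [0.5003, 0.1516, 0.1784]
eef_rot: [-179.6, 0.4, -100.3]
contact_force: [0.1, 0.6, -0.5]
gripper_width: 0.0001
gripper_force: 0.0
```

Run:
```python
from h import *
print(r.get_state()['contact_force'])
plan((.5809,-.2034,.2,-108.2))
```

```text
[ 0.07602922  0.64121382 -0.48165815]
from [   0.5003    0.1516    0.1784 -100.2708]
[0.9304, -0.3961, -0.0599, 0.0073] rows 1.9
[0.9111, -0.4386, -0.0599, 0.0073] rows 1.9
[0.8899, -0.4802, -0.0599, 0.0073] rows 1.9
```

Call:
drive_tool(increments=[[[0, 0.93, -0.396, -0.06, 0.0073], [0, 0.93, -0.396, -0.06, 0.0073], [0, 0.93, -0.396, -0.06, 0.0073]]], squeeze=50)

```text
time_s: 43.95
tcp_pos: [0.5251, 0.0299, 0.1806]
eef_rot: [-180.0, 0.0, -103.1]
contact_force: [0.6, 0.0, 0.5]
gripper_width: 0.025
gripper_force: 0.0
```

Call:
drive_tool(increments=[[[0.3, 0.911, -0.439, -0.06, 0.0073], [0.3, 0.911, -0.439, -0.06, 0.0073], [0.3, 0.911, -0.439, -0.06, 0.0073]]])

```text
time_s: 44.32
tcp_pos: [0.5522, -0.0877, 0.1874]
eef_rot: [180.0, -0.0, -105.7]
contact_force: [0.0, 0.8, -0.2]
gripper_width: 0.0538
gripper_force: 0.0
```

Call:
drive_tool(increments=[[[0.3, 0.89, -0.48, -0.06, 0.0073], [0.3, 0.89, -0.48, -0.06, 0.0073], [0.3, 0.89, -0.48, -0.06, 0.0073], [0.3, 0.89, -0.48, -0.06, 0.0073], [0.3, 0.89, -0.48, -0.06, 0.0073]]])

```text
time_s: 44.95
tcp_pos: [0.5791, -0.2015, 0.195]
eef_rot: [180.0, 0.0, -108.0]
contact_force: [0.5, -0.0, 1.0]
gripper_width: 0.0573
gripper_force: 0.0
```

Run:
```python
from h import *
im=snap('top','top16.png');m=load('top16.png')
u=np.array([np.cos(C0[2]),np.sin(C0[2])])
hs=cv2.cvtColor(im,cv2.COLOR_RGB2HSV);H,Sx,V=[hs[...,i].astype(int) for i in range(3)]
b=((H>100)&(H<125)&(Sx>130)&(V>70)).astype(np.uint8);k=np.zeros_like(b);k[210:260,130:215]=b[210:260,130:215]
n,l,st,ce=cv2.connectedComponentsWithStats(k);i=1+np.argmax(st[1:,4]);kk=at(m,ce[i],.062)[:2];print('ck',kk,'home travel from start',(kk-(C0[:2]-.13*u))@u)
print(r.get_state()['gripper_width']);plan((.5809,-.2034,.0915,-108.2))
```

```text
ck [0.5131492  0.23740799] home travel from start 0.09181370163613298
0.05698526230671274
from [   0.5793   -0.2015    0.1951 -108.0236]
[0.0106, -0.0177, 0.8636, 0.0005] rows 1.7
```

Call:
drive_tool(increments=[[[0.3, 0.011, -0.018, 0.4, 0.0005], [0.3, 0.011, -0.018, 0.75, 0.0005], [0.3, 0.011, -0.018, 0.864, 0.0005], [0.3, 0.011, -0.018, 0.864, 0.0005], [-1, 0.011, -0.018, 0.864, 0.0005]]])

```text
time_s: 45.62
tcp_pos: [0.5823, -0.2048, 0.0932]
eef_rot: [-179.8, 0.0, -108.3]
contact_force: [-0.6, -0.5, 0.9]
gripper_width: 0.0513
gripper_force: 0.0
```

Call:
drive_tool(increments=[[[-1, 0, 0, 0, 0], [-1, 0, 0, 0, 0], [-1, 0, 0, 0, 0], [-1, 0, 0, 0, 0], [-1, 0, 0, 0, 0]]])

```text
time_s: 46.25
tcp_pos: [0.5806, -0.2048, 0.0918]
eef_rot: [180.0, -0.0, -108.3]
contact_force: [-4.1, 2.4, 5.8]
gripper_width: 0.0231
gripper_force: 50.0
```

Call:
drive_tool(increments=[[[-1, 0, 0, -0.03, 0], [-1, 0, 0, -0.06, 0], [-1, 0, 0, -0.085, 0], [-1, 0, 0, -0.085, 0]]])

```text
time_s: 46.75
tcp_pos: [0.5805, -0.2048, 0.101]
eef_rot: [179.9, 0.0, -108.3]
contact_force: [0.9, 0.9, -9.6]
gripper_width: 0.0226
gripper_force: 50.0
```

Call:
drive_tool(increments=[[[-1, 0, 0.1, 0, 0], [-1, 0, 0.25, 0, 0], [-1, 0, 0.4, 0, 0], [-1, 0, 0.55, 0, 0], [-1, 0, 0.55, 0, 0]]])

```text
time_s: 47.38
tcp_pos: [0.5162, -0.1836, 0.1013]
eef_rot: [179.9, 0.0, -108.3]
contact_force: [-2.0, 0.4, -9.5]
gripper_width: 0.023
gripper_force: 50.0
```

Call:
drive_tool(increments=[[[-1, 0, 0.15, 0, 0], [-1, 0, 0.3, 0, 0], [-1, 0, 0.42, 0, 0], [-1, 0, 0.52, 0, 0], [-1, 0, 0.533, 0, 0]]])

```text
time_s: 48.0
tcp_pos: [0.457, -0.1641, 0.1017]
eef_rot: [180.0, -0.0, -108.3]
contact_force: [2.1, -4.6, -8.2]
gripper_width: 0.0227
gripper_force: 50.0
```

Call:
drive_tool(increments=[[[-1, 0, 0, 0, 0], [-1, 0, 0, 0.04, 0], [-1, 0, 0, 0.075, 0], [-1, 0, 0, 0.08, 0], [-1, 0, 0, 0.08, 0]]])

```text
time_s: 48.62
tcp_pos: [0.4578, -0.1643, 0.092]
eef_rot: [-180.0, -0.0, -108.3]
contact_force: [-2.3, -4.1, -4.3]
gripper_width: 0.0228
gripper_force: 50.0
```

Force is back to −4 N at the lowered height, so the pin is down in the closed hole. I'll release, retreat and verify.

Call:
drive_tool(increments=[[[0, 0, 0, 0, 0], [0.3, 0, 0, 0, 0], [0.6, 0, 0, 0, 0], [0.6, 0, 0, 0, 0], [0.6, 0, 0, 0, 0]]])

```text
time_s: 49.25
tcp_pos: [0.4578, -0.164, 0.092]
eef_rot: [-180.0, 0.0, -108.3]
contact_force: [-0.3, 0.4, -0.2]
gripper_width: 0.0667
gripper_force: 0.0
```

Call:
drive_tool(increments=[[[0.8, 0, 0, -0.4, 0], [0.8, 0, 0, -0.9, 0], [0.8, 0, 0, -0.9, 0], [0.8, 0, 0, -0.9, 0]]])

```text
time_s: 49.75
tcp_pos: [0.4574, -0.164, 0.1999]
eef_rot: [-180.0, 0.0, -108.3]
contact_force: [0.3, 0.8, -0.0]
gripper_width: 0.0788
gripper_force: 0.0
```

Run:
```python
from h import *
print(cur(),r.get_state()['contact_force'])
im=snap('wrist','w17.png');m=load('w17.png');m1=load('w1.png');snap('top','top17.png');snap('side','side17.png')
def knob(im,y0=180):
    hs=cv2.cvtColor(im,cv2.COLOR_RGB2HSV);H,Sx,V=[hs[...,i].astype(int) for i in range(3)]
    red=(((H<8)|(H>172))&(Sx>120)&(V>80)).astype(np.uint8);red[:y0]=0
    n,l,s,ce=cv2.connectedComponentsWithStats(red);i=1+np.argmax(s[1:,4]);return ce[i],s[i]
for mm in(m,m1):
    p,s=knob(mm['im']);print(p,s,at(mm,p,.104,True))
a=cv2.imread('pics/w17.png')[0:260];b=cv2.imread('pics/side17.png')[200:380,330:510]
b2=cv2.resize(b,(340,340),interpolation=cv2.INTER_CUBIC)
c=cv2.resize(cv2.imread('pics/top17.png')[200:270,120:260],(460,340),interpolation=cv2.INTER_CUBIC)
cv2.imwrite('pics/c17.png',np.vstack([cv2.copyMakeBorder(a,0,0,0,240,0),np.hstack([b2,c])]))
```

```text
[np.float64(0.45737971208843764), np.float64(-0.16396468395831837), np.float64(0.19991304929014603), np.float64(-108.32565147587485)] [ 0.29627292  0.77270641 -0.0469213 ]
[282.41338583 213.96325459] [268 198  30  33 762] [ 0.4581839  -0.16412388  0.104     ]
[281.51254954 218.17437252] [267 202  30  33 757] [ 0.4574599  -0.16396169  0.104     ]
```

View pics/c17.png

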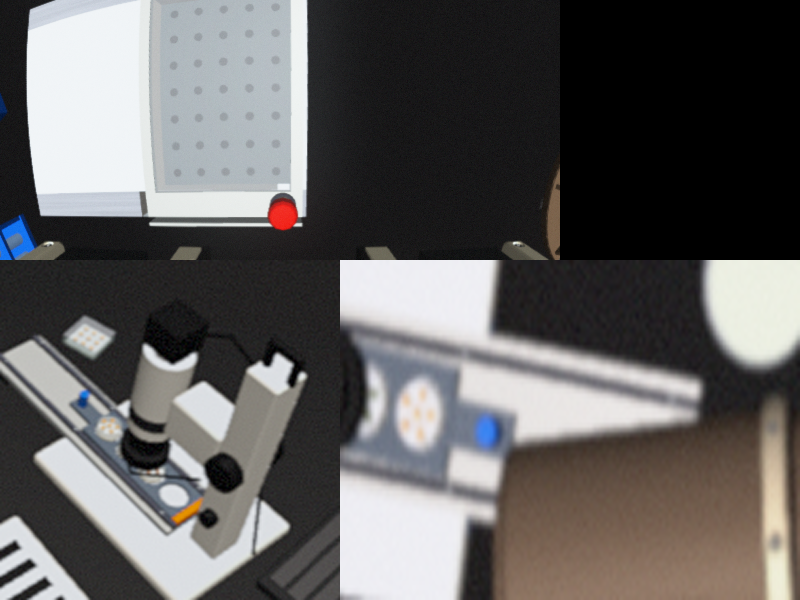

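The cover is shut and locked, with the red knob at (282,214) matching the start within 1 mm. The chamber is empty and the carrier lies against the orange stop.

```bash
python3 -c "
from plant import job
print(job.close_job())"
```

```text
the job is handed in; nothing more can be done
None
```

I handed the job in at about 50 s of the 208 s limit; the hand-in returned no verdict. The three mounts present (amber, olive and brown) are in pockets 1 to 3, the carrier is home against the orange stop, and the dry store is shut with the pin in its closed hole.

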